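# Set up the jaw plate and clamp-load a hexagonal valve body at the claw service bench

## Robot

A 6-joint arm with a two-finger parallel gripper is mounted at the origin on the work surface. World frame = base frame: x ahead of the robot, y to its left, z up, the work surface at z = 0. Lengths are in m, angles in rad, forces in N, time in s.
With the tool pointing down it reaches from about 0.275 to 0.875 m from the base axis. Payload 12.5 kg.
Tool frame: the origin (TCP) lies between the finger pads; the fingertips stand 25 mm ahead of it and the grasp point (between the pads) lies 6 mm ahead of it; z points along the fingers, y is the direction in which the jaws open and shut (so a half turn about z gives the same grasp; the last joint's range is limited). The gripper opens to 85 mm and grips with 20 to 120 N. Pads are 22 mm wide; open, the fingers measure 114 mm over their backs; the gripper's body (76 mm by 85 mm) begins 54 mm behind the grasp point. The pads swing forward as they close: fully open they stand 13 mm farther back than shut.
Start: joints at [1.071, 0.351, 1.652, -0, 1.139, -0.085], TCP at [0.222, 0.503, 0.256] pointing down, gripper open.
Joint ranges: [-2.75, 2.75], [-0.79, 2.1], [0.01, 2.65], [-1.57, 4.71], [0.07, 3.14], [-2.87, 2.87]. Speed limits (rad/s): [2.22, 2.22, 2.79, 3.14, 3.14, 3.14].

## Interface

Orientations are given as a unit quaternion [w, x, y, z].
In Python, from rig import sensors, viewer, robot gives the robot as it stands.
- The arm moves only by the shell command python3 -m pendant 'ROWS' [OPENING] [FORCE]. ROWS is JSON, a list of rows, each a list of 2 entries, a list of its own where there are three numbers: the shift along the world's x, y, z in mm, then the turn, a rotation vector about the world's x, y, z in degrees. In form: [[[tx, ty, tz], [ax, ay, az]], ...]. A call has 1 to 10 rows; each row shifts and turns the commanded pose from where the row before left it; what a row does not reach is not made up. A row lasts 1/12 s, in which the tool goes at most 41.7 mm and 7.16 degrees, less where a joint would pass 70% of its speed; a pose out of reach is approached as far as the arm can. A call is refused whole if a number of a shift passes 41.7 or a number of a turn 7.16, either way. A call with a gripper value outside its range is refused whole. OPENING is the closure, from 0 (fully open) to 1 (shut), set as the call begins (- or left out, the last holds). The fingers move at their own pace and stop on an object; FORCE is the grip in N (left out, the last holds). Time passes only in rows, so rows that do not move let the fingers close. It gives the time, the measured TCP pose, the force and the opening at its end, in the units of the state.
- sensors.state(): the state, without advancing time (a new reading comes with each control period).
- viewer.capture(name): name is "scene" or "side" or "wrist"; returns a dict with "frame" (480x640x3 uint8, red, green, blue), "K" (3x3 intrinsics, pixels), "origin" and "rotation" of the camera in the world. Camera axes: x right, y up, looking along -z (the intrinsics and any distortion apply to the point x, -y, -z); pixel columns grow to the right and rows downward; lengths in m; the calibration is good to about 2 mm. A picture is of the moment at which its call begins. There is no depth.
- robot.hand_in(): hands the job in, once; it reports no verdict.
The state is a dict: "t": time; "qpos": joint angles; "joint_vel": joint speeds; "joint_torque": joint torques, N m; "eef_pos": TCP position; "tcp_rot": TCP orientation; "force": force on the tool from outside, world axes, zero at the start; "moment": the same for the moment, N m; "opening": finger opening in m.
Only numpy, scipy, OpenCV 4.12 (cv2) and the standard library are available. Lean on these libraries where they do the work, as an engineer would, in place of code of your own. Each camera call takes 0.05 s, during which the arm holds its last target.

## Task

First bring the loose jaw plate fully home on its locating pins, long side against both dowels and far end against the end stop, and let go of it; then take the hexagonal valve body, turn it so that two of its flats are square to the jaws, and slide it upright between them, standing on the plate, until it is fully home against the end bar, and let go. The plate must still be home at the end. Do not hit the overhanging funnel, and leave the other parts where they are.

Things in the scene. Friction and masses are not known exactly. Their poses are not given: they have to be found in the camera images.
- locator: fixed set of two dowels and an end stop on the bench; origin on the bench where the origin of the jaw plate belongs when home; the plate's axes are then parallel to these: x away from the robot (within 0.2 rad) towards the end stop, y (left) towards the dowels, z up
- dowel_a (a point): top centre of the near dowel: upright steel pin, 12 mm diameter, 14 mm high, at locator x = -55, y = +51 mm; it touches the home plate's edge at y = +45 mm
- dowel_b (a point): top centre of the far dowel, same size, at locator x = +50, y = +51 mm
- stop_face (a point): middle of the upper edge of the end stop's near face: steel block 14 (x) by 70 (y) by 16 mm high, near face at locator x = +70 mm
- funnel: fixed wide stainless funnel in a ring bracket, must not be hit (8 N at most); origin and axes are the locator's. Spout 28 mm diameter from 75 mm height, on the funnel axis. Post 18 mm diameter, 185 mm high at x = +238 mm, y = 0, on a foot 60 by 110 by 10 mm; a ring 132 mm across round the cone at 146 to 158 mm height is joined to the post by a level arm
- funnel_rim (a point): centre of the funnel's mouth, 200 mm above the bench, at locator x = +120, y = 0; rim 200 mm diameter; the cone narrows to 28 mm at 120 mm height. The rim so overhangs the home plate from locator x = +20 mm on: a tool working at the home jaws must lean back towards locator -x, some 25 to 50 degrees from vertical
- jaw_plate: loose aluminium plate with two white nylon jaws, about 0.6 kg, 140 (x) by 90 (y) by 10 mm; origin centre of underside, z up. Jaws along x, from x = -20 to +40, z = 10 to 40 mm, slot 35 mm wide, 56 mm over both outer faces (good to grip across). End bar over the slot's far end, x = 40 to 50 mm, same height. Starts on the -y side of its home, turned up to 0.35 rad
- jaw_mouth (a point): middle of the slot's open near end, on the plate's top face (plate x = -20, z = 10 mm); from here flared lead-ins open outwards to about x = -33, y = +-28 mm; the plate's top from x = -70 to -33 mm is bare
- jaw_home (a point): where the underside centre of the hexagonal body is when fully home, a corner touching the end bar: plate x = 21.5, y = 0, z = 10 mm
- hex_body: loose stainless hexagonal body with a dark bore mark on top, 32 mm across flats, 37 mm across corners, 70 mm high, about 0.3 kg, standing upright on the bench at any turn; origin centre of underside, z up; flats face +-y and every 60 degrees from that, corners on +-x
- hex_flat0 (a point): point on the axis of hex_body 35 mm above its underside; its y axis is square to the first pair of flats
- hex_flat1 (a point): same point; its y axis is square to the second pair of flats (60 degrees on)
- hex_flat2 (a point): same point; its y axis is square to the third pair of flats (120 degrees on)
- spacer: bystander: plain ROUND stainless spacer, 36 mm diameter, 60 mm high, upright; origin centre of underside
- grease_jar: bystander: grey jar with white cap, 56 mm diameter, 50 mm high; origin centre of underside
- nipple_cap: bystander: grey plastic cap, 52 mm round foot and narrower round neck, 42 mm high; origin centre of underside
- claw_top: bystander: white nylon claw top, 110 mm diameter, about 53 mm high with four stubs; origin centre of underside
- shell: bystander: polished stainless open shell, 104 mm diameter at the rim, 72 mm high; origin centre of underside
- gasket: bystander: black rubber ring lying flat, 60 mm outside diameter, 8 mm thick; origin centre of underside
- valve_disc: bystander: grey plastic disc lying flat, 52 mm diameter, 8 mm thick; origin centre of underside
- brush: bystander: hand brush about 170 mm long lying on the bench; x axis along its length
Things that resemble listed ones, but are neither listed nor needed, are in the scene too. Leave any green, red or yellow look-alike of the hex_body alone.

How it is judged:
On the way, in this order (a step that is already met when the one before it is completed fails the run):
1. the jaw plate is home against both dowels and the end stop, and released (x of jaw_plate in the frame of locator between -0.003 and 0.003 m and y of jaw_plate in the frame of locator between -0.003 and 0.003 m and z of jaw_plate in the frame of locator below 0.003 m and angle between the x axis of jaw_plate and the x axis of locator, either way round below 0.04 rad and angle between jaw_plate's own z axis and vertical below 0.03 rad and contact force between the fingers and jaw_plate below 0.3 N and linear speed of jaw_plate below 0.01 m/s), for 0.2 s.
2. the hexagonal body stands between the jaws, flats square to them, against the end bar (x of hex_body in the frame of jaw_plate between 0.0165 and 0.026 m and y of hex_body in the frame of jaw_plate between -0.003 and 0.003 m and z of hex_body in the frame of jaw_plate below 0.0125 m and angle between hex_body's own z axis and vertical below 0.05 rad and angle between the y axis of any of hex_flat0, hex_flat1, hex_flat2 and the y axis of jaw_plate, either way round below 0.15 rad), for 0.2 s.
At the end, for the whole second after the job is handed in: Plate flat, within 3 mm (x, y) and 0.04 rad of home against dowels and stop; hex body upright (0.05 rad) on it between the jaws, within 3 mm of the slot middle, flats within 0.15 rad of the jaws, corner within 5 mm of the end bar; both released and at rest (all of step 1 and all of step 2 and linear speed of hex_body below 0.01 m/s and contact force between the fingers and hex_body below 0.3 N); the robot touches nothing.
It fails at once if the funnel is hit (more than 8 N) (contact force between anything else and funnel above 8 N).
It fails at once if one of the other parts is moved more than 20 mm (distance of any of spacer, grease_jar, nipple_cap, claw_top, shell, gasket, valve_disc, brush from where it was at the start of the episode above 0.02 m).
It also fails if it takes over 53 s, if anything falls off the work surface, if the arm or the gripper's body presses on something with over 40 N, if the wrist force passes 120 N, or if a joint passes its speed limit or range.

## Working session

There is one attempt and no reset: what is moved stays moved. The work goes in short steps, Python scripts to look and compute and a shell command to move; the robot and the scene stay as the last step left them, time stands still between calls to the robot, and variables do not carry over. Pictures are saved under pics/ and viewed, and the job is handed in when it is done.

```bash
ls; mkdir -p pics
python3 - <<'E'
from rig import sensors, viewer, robot
import cv2,numpy as np
print(sensors.state())
for n in ["scene","side","wrist"]:
    c=viewer.capture(n); cv2.imwrite(f"pics/{n}0.png",c["frame"][:,:,::-1])
    print(n,c["K"],c["origin"],c["rotation"],[k for k in c])
E
```

```text
pics
{'t': 0.0, 'qpos': array([ 1.07140032e+00,  3.51266784e-01,  1.65244297e+00,  1.88066232e-05,
        1.13909409e+00, -8.45992071e-02]), 'joint_vel': array([-0.00076946,  0.00075169, -0.00047634, -0.00204582, -0.00104197,
       -0.00061777]), 'joint_torque': array([-1.05017694e-03, -5.06088495e+01, -2.91404951e+01, -1.27944541e-04,
        4.53713161e-03,  6.25116172e-06]), 'eef_pos': array([0.22147629, 0.50309928, 0.2557345 ]), 'tcp_rot': array([-1.82506269e-04,  2.05918567e-01,  9.78568943e-01, -5.77500590e-04]), 'force': array([-0.41981536,  0.06575871,  0.24750532]), 'moment': array([ 0.02515854, -0.00825286,  0.03350685]), 'opening': 0.085398693925833}
scene [[435.31930437   0.         321.26554087]
 [  0.         435.31930437 240.11772707]
 [  0.           0.           1.        ]] [ 1.01743388 -0.5394304   0.89113285] [0.8727389  0.33430414 0.13408518 0.32952801] ['frame', 'K', 'origin', 'rotation']
side [[538.04712413   0.         327.14938492]
 [  0.         538.04712413 247.83770803]
 [  0.           0.           1.        ]] [0.44834803 0.76863549 0.92557369] [-0.05108897 -0.03023971  0.39443905  0.91700235] ['frame', 'K', 'origin', 'rotation']
wrist [[415.77294807   0.         315.12662583]
 [  0.         415.77294807 240.35850611]
 [  0.           0.           1.        ]] [0.14633811 0.53761969 0.37227582] [ 0.8269161  -0.13588109 -0.08827668  0.53847313] ['frame', 'K', 'origin', 'rotation']
```

View pics/scene0.png

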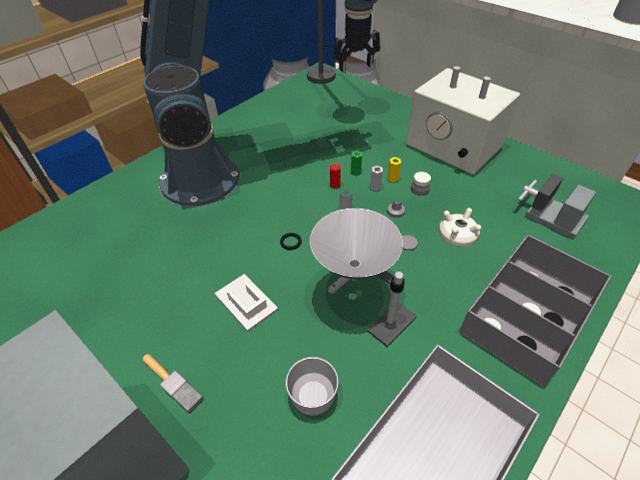

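View pics/side0.png

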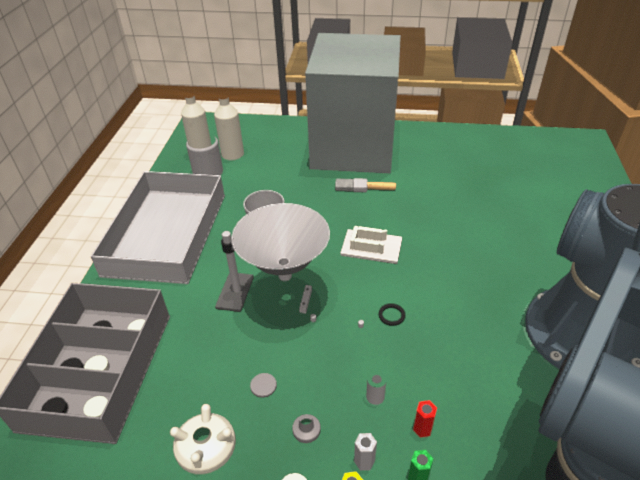

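View pics/wrist0.png

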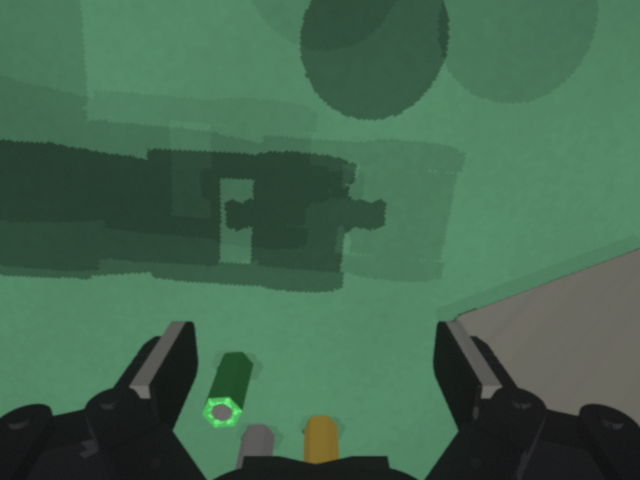

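```bash
cat > h.py <<'E'
from rig import sensors, viewer, robot
import cv2,numpy as np
from scipy.spatial.transform import Rotation as R
def rot(q): return R.from_quat(np.asarray(q),scalar_first=True)
class Cam:
    def __init__(s,n):
        c=viewer.capture(n); s.im=c["frame"][:,:,::-1].copy(); s.K=c["K"]; s.o=np.array(c["origin"]); s.R=rot(c["rotation"]).as_matrix()
    def ray(s,u,v,z):
        d=np.linalg.inv(s.K)@[u,v,1]; d=s.R@(d*[1,-1,-1]); return s.o+d*(z-s.o[2])/d[2]
    def proj(s,p):
        p=(np.atleast_2d(p)-s.o)@s.R; p=p*[1,-1,-1]; q=p@s.K.T; return q[:,:2]/q[:,2:]
    def crop(s,name,x0,y0,x1,y1,k):
        cv2.imwrite(name,cv2.resize(s.im[y0:y1,x0:x1],None,fx=k,fy=k,interpolation=cv2.INTER_CUBIC))
def tri(obs):
    A=[];b=[]
    for c,u,v in obs:
        d=c.ray(u,v,0)-c.o; d/=np.linalg.norm(d); P=np.eye(3)-np.outer(d,d); A.append(P); b.append(P@c.o)
    return np.linalg.solve(sum(A),sum(b))
E
python3 - <<'E'
from h import *
import pickle
a=Cam("scene"); b=Cam("side")
pickle.dump((a,b),open("c0.pkl","wb"))
a.crop("pics/sc1.png",300,140,460,260,5)
a.crop("pics/sc2.png",200,230,360,350,5)
b.crop("pics/sd1.png",220,220,420,345,4)
b.crop("pics/sd2.png",320,360,460,480,5)
E
```

```text
(no output)
```

View pics/sc1.png

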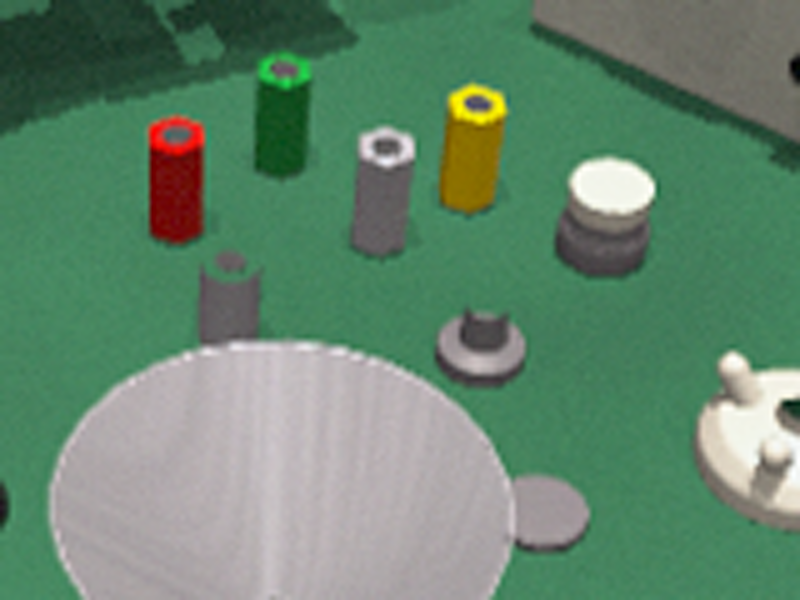

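View pics/sc2.png

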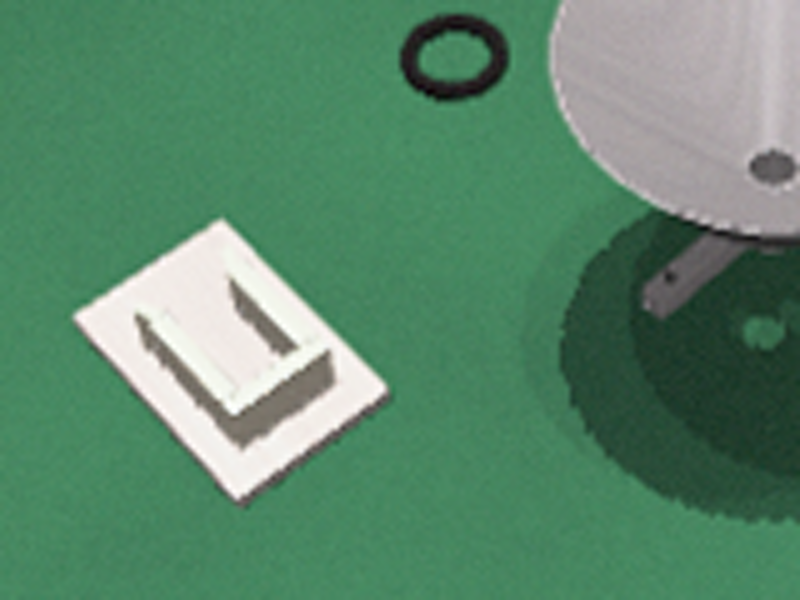

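View pics/sd1.png

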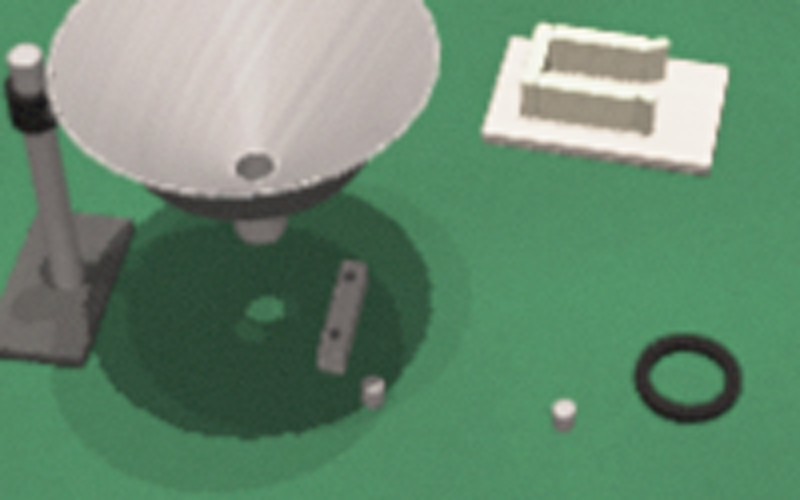

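View pics/sd2.png

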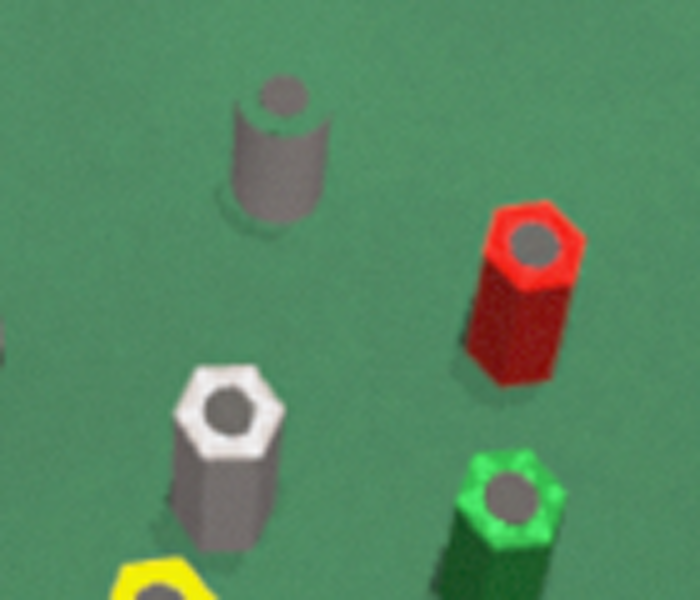

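```bash
cat > m0.py <<'E'
from h import *
import pickle
from scipy.optimize import least_squares
a,b=pickle.load(open("c0.pkl","rb"))
S1=lambda x,y:(300+x/5-.4,140+y/5-.4); S2=lambda x,y:(200+x/5-.4,230+y/5-.4)
D1=lambda x,y:(220+x/4-.4,220+y/4-.4); D2=lambda x,y:(320+x/5-.4,360+y/5-.4)
d1=b.ray(*D1(564,406),.014); d2=b.ray(*D1(374,382),.014)
print("dowels",d1,d2,np.linalg.norm(d2-d1)); 
def fit(local,obs,x0,z=0):
    f=lambda p:np.concatenate([ (c.proj(np.r_[p[:2],0]+R.from_euler('z',p[2]).apply(L))[0]-uv) for c,L,uv in zip(*[[o[i] for o in obs] for i in range(3)])])
    r=least_squares(f,x0); print("res",np.round(r.fun.reshape(-1,2),1).tolist()); return r.x
obs=[(b,[-.055,.051,.014],D1(564,406)),(b,[.05,.051,.014],D1(374,382)),
 (b,[.07,.035,.016],D1(346,372)),(b,[.07,-.035,.016],D1(366,264))]
loc=fit(None,obs,[.5,0,0]); print("loc",loc)
obs=[(a,[-.07,.045,.01],S2(222,220)),(a,[.07,.045,.01],S2(388,391)),(a,[.07,-.045,.01],S2(240,495)),(a,[-.07,-.045,.01],S2(75,318)),
 (b,[-.07,-.045,.01],D1(728,67)),(b,[-.07,.045,.01],D1(710,165)),(b,[.07,.045,.01],D1(486,133)),(b,[.07,-.045,.01],D1(513,38))]
pl=fit(None,obs,[.4,-.15,0]); print("plate",pl)
# hex top centre & spacers
for n,x,y,x2,y2,z in [("hex",386,147,229,411,.07),("spacer",231,262,283,95,.06),("red",177,134,535,245,.07),("green",285,70,512,498,.07)]:
    print(n,a.ray(*S1(x,y),z),b.ray(*D2(x2,y2),z),tri([(a,*S1(x,y)),(b,*D2(x2,y2))]))
print("yellow",a.ray(*S1(478,104),.07))
# hex corners in side
c=np.array([b.ray(*D2(*q),.07)[:2] for q in [(284,411),(262,459),(204,458),(175,410),(196,367),(252,366)]])
m=c.mean(0);print(m,np.linalg.norm(c-m,axis=1),np.degrees(np.arctan2(*(c-m).T[::-1]))%60)
E
python3 m0.py
```

```text
dowels [0.47675469 0.033536   0.014     ] [0.58079809 0.02784029 0.014     ] 0.10419918817117552
res [[0.9, 0.4], [0.2, 1.7], [-0.7, -2.9], [-0.6, 0.7]]
loc [ 0.52865257 -0.01755995 -0.01925595]
res [[0.1, -0.7], [0.8, -1.1], [-0.1, 0.3], [-0.3, -0.7], [0.3, -0.5], [0.1, -0.5], [-0.7, -0.8], [-0.3, -0.8]]
plate [ 0.46752823 -0.21712798 -0.10631971]
hex [0.44828198 0.33211253 0.07      ] [0.44834329 0.33432673 0.07      ] [0.44792598 0.33348103 0.06879075]
spacer [0.43685963 0.20125752 0.06      ] [0.43660696 0.20333767 0.06      ] [0.43632953 0.20238075 0.05879017]
red [0.34575525 0.26031254 0.07      ] [0.34585518 0.26127338 0.07      ] [0.34558772 0.26083298 0.06948006]
green [0.35544856 0.35215104 0.07      ] [0.35470869 0.35404926 0.07      ] [0.3545376  0.35344831 0.06880855]
yellow [0.46574012 0.40182852 0.07      ]
[0.4484055  0.33448671] [0.01846843 0.0194561  0.01848946 0.01798301 0.01898105 0.01835641] [6.78555367 8.03996525 7.56821963 4.70383469 9.56711063 8.45800428]
```

Run:
```python
from h import *
import pickle
a,b=pickle.load(open("c0.pkl","rb"))
b.crop("pics/sd3.png",290,280,370,340,10)
```

```text
(no output)
```

View pics/sd3.png

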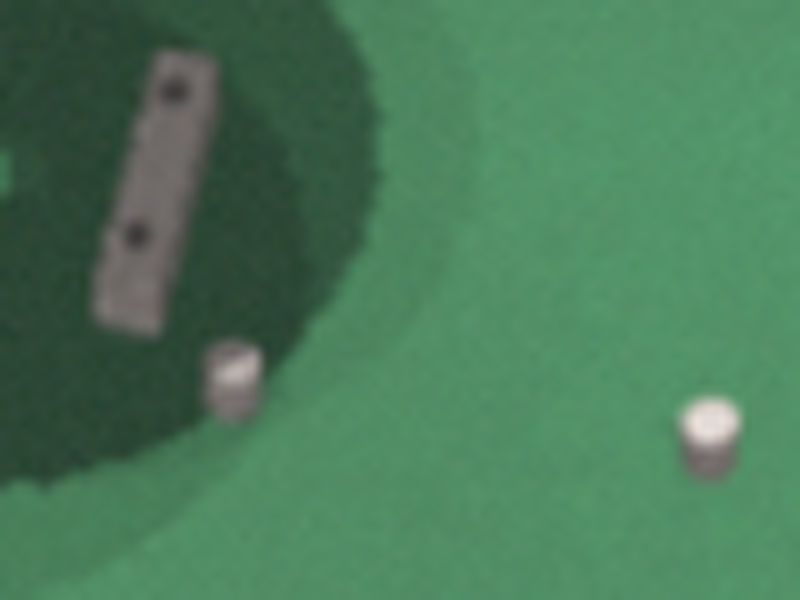

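```bash
cat > m1.py <<'E'
from m0 import *
D3=lambda x,y:(290+x/10-.45,280+y/10-.45)
print("-----")
d1=b.ray(*D3(710,421),.014); d2=b.ray(*D3(234,364),.014); print(d1,d2,np.linalg.norm(d1-d2),np.arctan2(*(d2-d1)[1::-1]))
obs=[(b,[-.055,.051,.014],D3(710,421)),(b,[.05,.051,.014],D3(234,364)),
 (b,[.077,.0,.016],D3(156,162)),(b,[.07,-.035,.016],D3(216,57)),(b,[.084,-.035,.016],D3(158,50))]
loc=fit(None,obs,[.5,0,0]); print("loc",loc)
# rim check: project
T=lambda L:np.r_[loc[:2],0]+R.from_euler('z',loc[2]).apply(L)
th=np.linspace(0,2*np.pi,60)
for c,n in((a,"a"),(b,"b")):
    im=c.im.copy()
    for z,r in((.2,.1),):
        P=T(np.c_[.12+r*np.cos(th),r*np.sin(th),0*th+z]); 
        for q in c.proj(P): cv2.circle(im,tuple(int(v) for v in q.round()),1,(0,0,255),-1)
    P=T(np.array([[-.07,-.045,.01],[-.07,.045,.01],[.07,.045,.01],[.07,-.045,.01]]))
    cv2.polylines(im,[c.proj(P).round().astype(int)],True,(255,0,0),1)
    c2=im[200:350,200:460]; cv2.imwrite(f"pics/ov{n}.png",cv2.resize(c2,None,fx=3,fy=3))
E
python3 m1.py | sed -n '/-----/,$p'
```

```text
-----
[0.47675212 0.03504924 0.014     ] [0.58079849 0.0302311  0.014     ] 0.1041578661891998 -0.04627451358180877
res [[0.1, 0.0], [-0.2, -0.3], [0.1, 0.4], [0.1, -0.1], [-0.1, -0.1]]
loc [ 0.52871866 -0.01881623 -0.05321739]
```

View pics/ova.png

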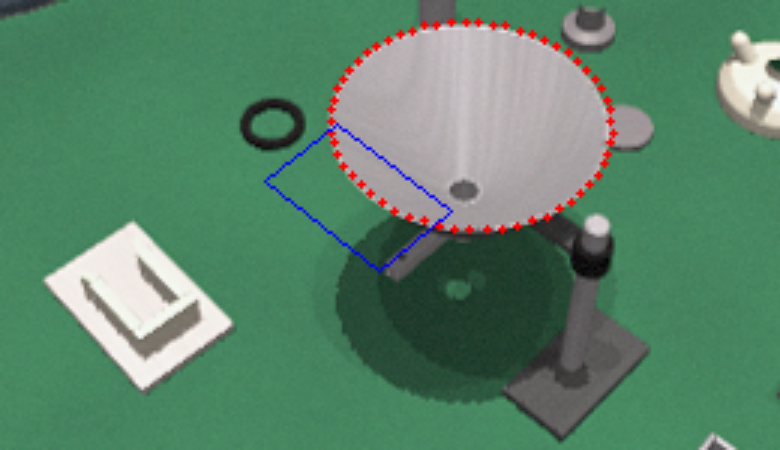

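View pics/ovb.png

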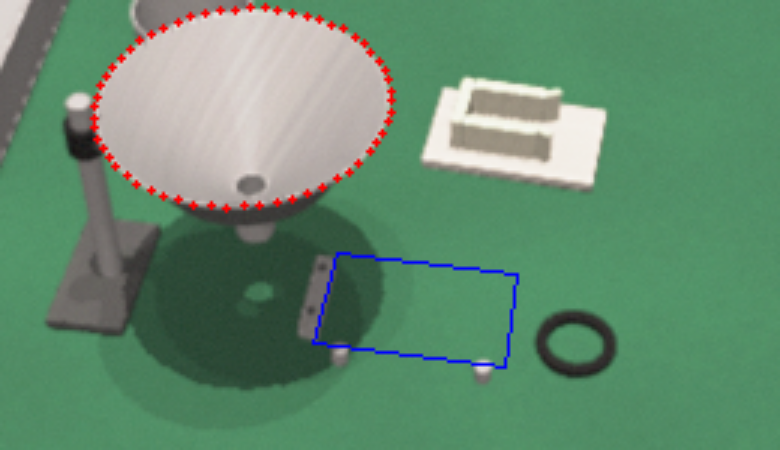

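```bash
cat > g.py <<'E'
from h import *
LOC=np.array([.52872,-.01882,-.05322])
def go(G,yaw,tilt,n=None,tcpoff=.006):
    """grasp-point G world, heading yaw, tilt deg -> print delta"""
    s=sensors.state(); t=np.radians(tilt); h=np.array([np.cos(yaw),np.sin(yaw),0]); k=np.array([0,0,1.])
    x=-np.cos(t)*h-np.sin(t)*k; z=np.sin(t)*h-np.cos(t)*k; y=np.cross(z,x); T=R.from_matrix(np.c_[x,y,z])
    p=np.array(G)-tcpoff*z; d=(p-s["eef_pos"])*1000; w=np.degrees((T*rot(s["tcp_rot"]).inv()).as_rotvec())
    print("tcp target",p,"d mm",d.round(1),"rot deg",w.round(2),"rows>=",np.ceil(max(np.linalg.norm(d)/41.7,np.linalg.norm(w)/7.16)))
    return d,w
def P(fr,L): return np.r_[fr[:2],0]+R.from_euler('z',fr[2]).apply(L)
E
python3 - <<'E'
from g import *
import pickle
a,b=pickle.load(open("c0.pkl","rb"))
print("gasket",b.ray(392,314,.008),a.ray(291,241,.008))
pl=[.46753,-.21713,-.10632]
go(P(pl,[.008,0,.10]),pl[2],35); go(P(pl,[.008,0,.0366]),pl[2],35)
E
```

```text
gasket [0.41001926 0.00169669 0.008     ] [ 0.41514439 -0.00569411  0.008     ]
tcp target [ 0.4720628  -0.21761375  0.10491491] d mm [ 250.5 -720.9 -151.2] rot deg [ -9.03 -33.96  17.13] rows>= 19.0
tcp target [ 0.4720628  -0.21761375  0.04151491] d mm [ 250.5 -720.9 -214.6] rot deg [ -9.03 -33.96  17.13] rows>= 20.0
```

```bash
python3 -m pendant '[[[11,-33,-2],[-0.41,-1.54,0.78]],[[11,-33,-2],[-0.41,-1.54,0.78]],[[11,-33,-2],[-0.41,-1.54,0.78]],[[11,-33,-2],[-0.41,-1.54,0.78]],[[11,-33,-2],[-0.41,-1.54,0.78]],[[11,-33,-2],[-0.41,-1.54,0.78]],[[11,-33,-2],[-0.41,-1.54,0.78]],[[11,-33,-2],[-0.41,-1.54,0.78]],[[11,-33,-2],[-0.41,-1.54,0.78]],[[11,-33,-2],[-0.41,-1.54,0.78]]]' 0 60
python3 -m pendant '[[[11,-33,-2],[-0.41,-1.54,0.78]],[[11,-33,-2],[-0.41,-1.54,0.78]],[[11,-33,-2],[-0.41,-1.54,0.78]],[[11,-33,-2],[-0.41,-1.54,0.78]],[[11,-33,-2],[-0.41,-1.54,0.78]],[[11,-33,-2],[-0.41,-1.54,0.78]],[[11,-33,-2],[-0.41,-1.54,0.78]],[[11,-33,-2],[-0.41,-1.54,0.78]],[[11,-33,-2],[-0.41,-1.54,0.78]],[[11,-33,-2],[-0.41,-1.54,0.78]]]'
python3 - <<'E'
from g import *
pl=[.46753,-.21713,-.10632]
go(P(pl,[.008,0,.10]),pl[2],35); go(P(pl,[.008,0,.0366]),pl[2],35)
E
```

```text
t: 1.08
eef_pos: [0.3317, 0.1719, 0.2363]
tcp_rot: [0.139, 0.136, 0.981, -0.007]
force: [1.5, -0.5, 0.1]
opening: 0.0858
t: 1.92
eef_pos: [0.4324, -0.1259, 0.218]
tcp_rot: [0.26, 0.071, 0.963, -0.012]
force: [0.2, 0.3, -0.9]
opening: 0.0851
tcp target [ 0.4720628  -0.21761375  0.10491491] d mm [  39.7  -91.7 -113.1] rot deg [-1.41 -4.66  2.09] rows>= 4.0
tcp target [ 0.4720628  -0.21761375  0.04151491] d mm [  39.7  -91.7 -176.5] rot deg [-1.41 -4.66  2.09] rows>= 5.0
```

```bash
python3 -m pendant '[[[7,-15,-15],[-0.25,-1,0.4]],[[7,-15,-15],[-0.25,-1,0.4]],[[7,-15,-15],[-0.25,-1,0.4]],[[7,-15,-15],[-0.25,-1,0.4]],[[0,0,0],[0,0,0]],[[0,0,0],[0,0,0]],[[0,0,0],[0,0,0]]]'
python3 - <<'E'
from g import *
pl=[.46753,-.21713,-.10632]
go(P(pl,[.008,0,.10]),pl[2],35); go(P(pl,[.008,0,.0366]),pl[2],35)
w=Cam("wrist"); cv2.imwrite("pics/w1.png",w.im)
im=w.im
E
```

```text
t: 2.5
eef_pos: [0.4645, -0.1776, 0.1727]
tcp_rot: [0.282, 0.058, 0.957, -0.015]
force: [0.0, -0.1, -0.2]
opening: 0.0852
tcp target [ 0.4720628  -0.21761375  0.10491491] d mm [  7.6 -40.  -67.8] rot deg [-0.5  -2.1   0.81] rows>= 2.0
tcp target [ 0.4720628  -0.21761375  0.04151491] d mm [   7.6  -40.  -131.2] rot deg [-0.5  -2.1   0.81] rows>= 4.0
```

View pics/w1.png

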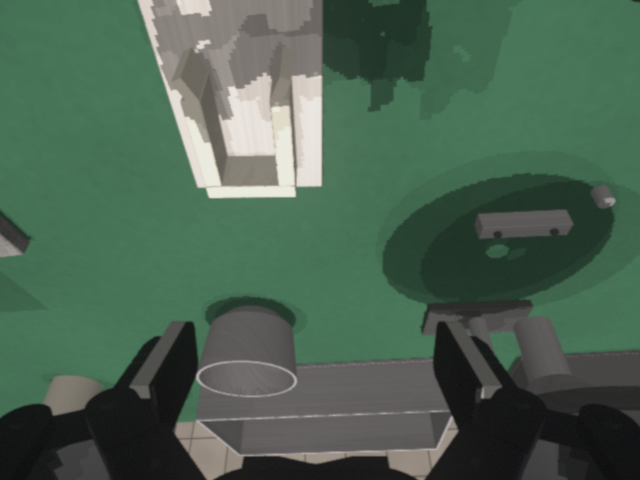

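Run:
```python
from g import *
w=Cam("wrist"); pl=[.46753,-.21713,-.10632]
for L in [[.07,.045,.01],[.07,-.045,.01],[.05,.028,.04],[.05,-.028,.04]]: print(w.proj(P(pl,L)))
```

```text
[[322.56962593 187.11855668]]
[[197.58044829 189.03110834]]
[[296.5621244  198.00606547]]
[[208.7211677  199.33015968]]
```

```bash
python3 -m pendant '[[[2.5,-13.3,-20],[-0.17,-0.7,0.27]],[[2.5,-13.3,-20],[-0.17,-0.7,0.27]],[[2.5,-13.3,-20],[-0.17,-0.7,0.27]],[[0,0,0],[0,0,0]],[[0,0,-20],[0,0,0]],[[0,0,-20],[0,0,0]],[[0,0,-20],[0,0,0]],[[0,0,0],[0,0,0]],[[0,0,0],[0,0,0]]]'
python3 - <<'E'
from g import *
pl=[.46753,-.21713,-.10632]
go(P(pl,[.008,0,.0366]),pl[2],35)
w=Cam("wrist"); cv2.imwrite("pics/w2.png",w.im)
E
```

```text
t: 3.35
eef_pos: [0.5038, -0.2061, 0.1082]
tcp_rot: [0.25, 0.066, 0.966, -0.024]
force: [0.8, -0.4, -0.6]
opening: 0.085
tcp target [ 0.4720628  -0.21761375  0.04151491] d mm [-31.8 -11.5 -66.7] rot deg [ 0.02 -5.97  1.9 ] rows>= 2.0
```

View pics/w2.png

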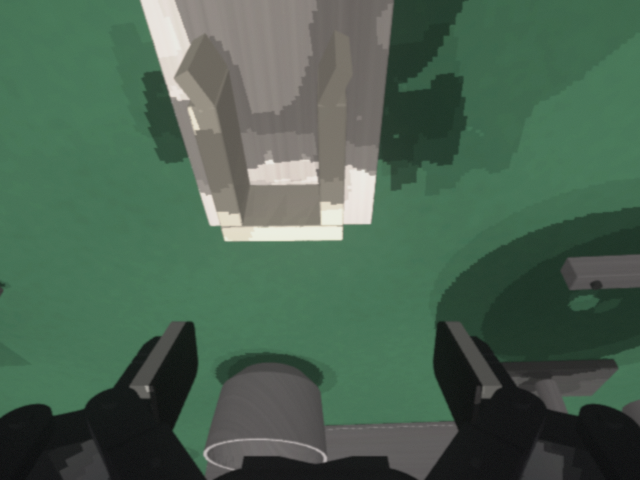

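Run:
```python
from g import *
print(sensors.state()["qpos"].round(3), np.degrees(np.arctan2(*sensors.state()["eef_pos"][1::-1])))
```

```text
[-0.557  0.443  2.082  0.933  0.235 -2.867] -22.27208753376643
```

```bash
python3 -m pendant '[[[-10,10,15],[0,0,0]],[[-10,10,15],[0,0,0]],[[0,0,0],[0,0,0]],[[0,0,0],[0,0,0]]]'
cat > kin.py <<'E'
from h import *
from scipy.optimize import least_squares
def fk(q,k):
    h,a1,L2,a3,L3,L6,d=k
    Ry=lambda t:R.from_euler('y',t); Rz=lambda t:R.from_euler('z',t)
    A=Rz(q[0]); p=A.apply([a1,d,h]); A=A*Ry(q[1]); p=p+A.apply([0,0,L2]); A=A*Ry(q[2]); p=p+A.apply([a3,0,L3])
    A=A*Rz(q[3]); A=A*Ry(q[4]); A=A*Rz(q[5]); p=p+A.apply([0,0,L6]); return p,A
E
python3 - <<'E'
from kin import *
s=sensors.state(); print(repr(s["qpos"]),s["eef_pos"],s["tcp_rot"])
D=[([1.07140032,.351266784,1.65244297,0,1.13909409,-.0845992],[0.22147629, 0.50309928, 0.2557345],[-1.82506269e-04,  2.05918567e-01,  9.78568943e-01, -5.77500590e-04]),(s["qpos"],s["eef_pos"],s["tcp_rot"])]
import json
k0=[.2,0,.5,0,.5,.25,0]
for q,p,r in D:
    _,A=fk(q,k0); print((A.inv()*rot(r)).as_rotvec())
f=lambda k:np.concatenate([fk(q,k)[0]-p for q,p,r in D]+[1e-4*(k-k0)])
r=least_squares(f,k0); print(r.x.round(4), (f(r.x)[:6]*1000).round(2))
E
```

```text
t: 3.73
eef_pos: [0.4844, -0.187, 0.1394]
tcp_rot: [0.251, 0.066, 0.965, -0.025]
force: [0.4, 0.1, -0.2]
opening: 0.0855
array([-0.54171774,  0.3420063 ,  2.13238586,  0.77632292,  0.25900874,
       -2.69174741]) [ 0.48437104 -0.18696321  0.13937909] [ 0.25134652  0.065666    0.96535202 -0.02466551]
[-1.45046466e-05  1.22298668e-05  1.57080418e+00]
[ 6.16573867e-17 -3.08286933e-16  1.57079633e+00]
[ 0.2261 -0.0118  0.5213  0.04    0.4376  0.2399  0.0465] [-0. -0.  0.  0. -0. -0.]
```

```bash
python3 -m pendant '[[[-10,10,15],[0,6,0]],[[-10,10,15],[0,6,0]],[[0,0,0],[0,0,0]],[[0,0,0],[0,0,0]]]'
python3 - <<'E'
from kin import *
s=sensors.state(); print(repr(s["qpos"]),s["eef_pos"],s["tcp_rot"])
D=[([1.07140032,.351266784,1.65244297,0,1.13909409,-.0845992],[0.22147629, 0.50309928, 0.2557345]),
([-0.54171774,  0.3420063 ,  2.13238586,  0.77632292,  0.25900874,
       -2.69174741], [ 0.48437104 ,-0.18696321 , 0.13937909]),([-.557,.443,2.082,.933,.235,-2.867],[.5038,-.2061,.1082]),(s["qpos"],s["eef_pos"])]
k0=[.2,0,.5,0,.5,.25,0]
f=lambda k:np.concatenate([fk(q,k)[0]-p for q,p in D]+[1e-6*(k-k0)])
r=least_squares(f,k0,x_scale=.1,ftol=1e-14,xtol=1e-14); print(r.x.round(4), (f(r.x)[:12]*1000).round(2))
E
```

```text
t: 4.07
eef_pos: [0.479, -0.1725, 0.1517]
tcp_rot: [0.209, 0.059, 0.976, -0.016]
force: [1.0, -0.6, 0.4]
opening: 0.0857
array([-0.50818596,  0.30831482,  2.1000047 ,  0.4298873 ,  0.36709852,
       -2.33171569]) [ 0.47897354 -0.17247673  0.15174921] [ 0.20936092  0.059294    0.97591377 -0.01563791]
[ 0.2575 -0.0009  0.4886  0.0405  0.4382  0.2399  0.0465] [ 0.01  0.    0.05 -0.03  0.02 -0.16  0.08 -0.05  0.24 -0.06  0.03 -0.12]
```

```bash
cat >> kin.py <<'E'
K=[0.2575,-0.0009,0.4886,0.0405,0.4382,0.2399,0.0465]
lo=np.array([-2.75,-.79,.01,-1.57,.07,-2.87]);hi=np.array([2.75,2.1,2.65,4.71,3.14,2.87])
def TR(yaw,tilt,flip=False):
    t=np.radians(tilt); h=np.array([np.cos(yaw),np.sin(yaw),0]); k=np.array([0,0,1.])
    x=-np.cos(t)*h-np.sin(t)*k; z=np.sin(t)*h-np.cos(t)*k
    if flip:x=-x
    return R.from_matrix(np.c_[x,np.cross(z,x),z])
def ik(p,T):
    T0=T*R.from_euler('z',-np.pi/2); best=None
    for q4 in (-.8,0,.8,1.6,3.1,4):
      for q6 in (-2.5,-1.5,0,1.5,2.5):
        f=lambda q:np.r_[(fk(q,K)[0]-p)*10,(fk(q,K)[1].inv()*T0).as_rotvec()]
        r=least_squares(f,np.clip([np.arctan2(p[1],p[0]),.4,1.9,q4,.5,q6],lo+.001,hi-.001),bounds=(lo,hi),max_nfev=60)
        if best is None or r.cost<best[0]: best=(r.cost,r.x)
        if best[0]<1e-8: return best
    return best
E
cat > cand.py <<'E'
from kin import *
def P(fr,L): return np.r_[fr[:2],0]+R.from_euler('z',fr[2]).apply(L)
pl=[.46753,-.21713,-.10632]; LOC=[.52872,-.01882,-.05322]
C=[("plate",P(pl,[.008,0,.0366]),pl[2]),("phome",P(LOC,[.008,0,.0366]),LOC[2]),("hexpick",np.array([.4483,.3338,.057]),.131),("hexhome",P(LOC,[.0215,0,.067]),LOC[2])]
for n,g,yaw in C:
  for t in (0,15,25,30,35,40,45,50):
    T=TR(yaw,t); p=g-.006*T.as_matrix()[:,2]; c,q=ik(p,T); print(n,t,"%.1e"%c,q.round(2))
E
python3 cand.py
```

```text
plate 0 1.1e-30 [-0.52  0.62  1.86 -0.    0.66 -1.98]
plate 15 2.4e-22 [-0.57  0.57  2.01  0.36  0.34 -2.36]
plate 25 2.8e-04 [-0.62  0.57  2.12  1.38  0.22  2.87]
plate 30 8.7e-31 [-0.64  0.58  2.15  1.74  0.26  2.49]
plate 35 1.4e-24 [-0.66  0.59  2.19  2.07  0.35  2.14]
plate 40 2.2e-21 [-0.69  0.62  2.22  2.25  0.47  1.94]
plate 45 4.4e-25 [-0.71  0.65  2.25  2.35  0.6   1.81]
plate 50 2.0e-30 [-0.74  0.69  2.28  2.41  0.74  1.72]
phome 0 3.8e-31 [-0.12  0.64  1.82  0.    0.68 -1.64]
phome 15 8.1e-21 [-0.13  0.58  1.99  0.07  0.31 -1.71]
phome 25 4.7e-05 [-0.14  0.58  2.08  0.65  0.07 -2.3 ]
phome 30 1.6e-19 [-0.14  0.58  2.13  2.71  0.11  1.92]
phome 35 4.1e-25 [-0.15  0.6   2.18  2.92  0.25  1.71]
phome 40 3.2e-30 [-0.15  0.62  2.22  2.98  0.4   1.65]
phome 45 1.1e-30 [-0.16  0.65  2.25  3.    0.55  1.62]
phome 50 7.9e-21 [-0.16  0.69  2.28  3.01  0.7   1.6 ]
hexpick 0 1.1e-19 [ 0.56  0.63  1.76  0.    0.75 -1.15]
hexpick 15 4.7e-25 [ 0.61  0.58  1.91 -0.28  0.44 -0.85]
hexpick 25 5.7e-24 [ 0.65  0.57  1.99 -0.84  0.29 -0.28]
hexpick 30 4.1e-28 [ 0.67  0.57  2.03 -1.3   0.27  0.19]
hexpick 35 7.9e-27 [0.69 0.59 2.07 4.56 0.31 0.63]
hexpick 40 2.7e-30 [0.71 0.6  2.1  4.28 0.4  0.93]
hexpick 45 1.0e-30 [0.73 0.63 2.13 4.11 0.51 1.12]
hexpick 50 1.4e-30 [0.75 0.66 2.15 4.01 0.63 1.25]
hexhome 0 6.2e-31 [-0.12  0.61  1.78 -0.    0.76 -1.64]
hexhome 15 1.8e-27 [-0.13  0.54  1.95  0.05  0.39 -1.69]
hexhome 25 1.7e-21 [-0.14  0.52  2.05  0.26  0.14 -1.9 ]
hexhome 30 2.1e-04 [-0.15  0.52  2.1   1.76  0.07  2.87]
hexhome 35 6.7e-25 [-0.14  0.53  2.15  2.8   0.15  1.84]
hexhome 40 1.0e-24 [-0.15  0.55  2.19  2.93  0.3   1.7 ]
hexhome 45 2.6e-30 [-0.15  0.58  2.22  2.98  0.45  1.65]
hexhome 50 9.4e-30 [-0.16  0.61  2.26  3.    0.6   1.62]
```

```bash
cat > path.py <<'E'
from kin import *
def P(fr,L): return np.r_[fr[:2],0]+R.from_euler('z',fr[2]).apply(L)
pl=[.46753,-.21713,-.10632]
T=TR(pl[2],45); g=P(pl,[.008,0,.036]); p=g-.006*T.as_matrix()[:,2]
q0=sensors.state()["qpos"]
via=q0.copy(); 
c,qt=ik(p+[0,0,.12],T); print(c,qt.round(2))
N=56
prev=fk(q0,K)
ms=0;ds=[]
for i in range(1,N+1):
    s=i/N; q=q0+(qt-q0)*s; q[4]+=.45*np.sin(np.pi*s)
    cur=fk(q,K); w=np.degrees((cur[1]*prev[1].inv()).as_rotvec()); d=(cur[0]-prev[0])*1000
    ds.append((d,w)); prev=cur
    if i%7==0: print(i,cur[0].round(3),q.round(2))
print(max(np.linalg.norm(w) for d,w in ds),max(np.linalg.norm(d) for d,w in ds))
for i,(d,w) in enumerate(ds,1): print(i,d.round(0).astype(int).tolist(),w.round(1).tolist())
E
python3 path.py
```

```text
4.922248907627355e-25 [-0.71  0.33  2.24  1.83  0.43  2.41]
7 [ 0.457 -0.133  0.143] [-0.53  0.31  2.12  0.6   0.55 -1.74]
14 [ 0.448 -0.097  0.148] [-0.56  0.31  2.14  0.78  0.7  -1.15]
21 [ 0.452 -0.074  0.162] [-0.58  0.32  2.15  0.95  0.81 -0.56]
28 [ 0.465 -0.07   0.176] [-0.61  0.32  2.17  1.13  0.85  0.04]
35 [ 0.481 -0.086  0.185] [-0.64  0.32  2.19  1.3   0.82  0.63]
42 [ 0.492 -0.122  0.185] [-0.66  0.32  2.21  1.48  0.73  1.22]
49 [ 0.49  -0.169  0.176] [-0.69  0.32  2.22  1.65  0.59  1.81]
56 [ 0.471 -0.218  0.16 ] [-0.71  0.33  2.24  1.83  0.43  2.41]
6.600430490541497 8.028523498955266
1 [-4, 5, -2] [3.9, 0.4, -5.3]
2 [-4, 5, -2] [3.9, 0.5, -5.3]
3 [-3, 6, -2] [3.9, 0.6, -5.3]
4 [-3, 6, -1] [3.8, 0.7, -5.3]
5 [-3, 6, -1] [3.8, 0.8, -5.3]
6 [-3, 6, -1] [3.8, 0.9, -5.3]
7 [-2, 6, 0] [3.7, 1.0, -5.3]
8 [-2, 6, 0] [3.7, 1.0, -5.2]
9 [-2, 6, 0] [3.7, 1.1, -5.2]
10 [-2, 5, 1] [3.6, 1.2, -5.2]
11 [-1, 5, 1] [3.6, 1.3, -5.2]
12 [-1, 5, 1] [3.6, 1.4, -5.2]
13 [-1, 5, 1] [3.5, 1.4, -5.1]
14 [0, 5, 1] [3.5, 1.5, -5.1]
15 [0, 4, 2] [3.5, 1.5, -5.1]
16 [0, 4, 2] [3.5, 1.6, -5.0]
17 
[... 550 characters left out ...]
 -4, 1] [3.4, 1.8, -4.8]
36 [2, -4, 1] [3.4, 1.8, -4.9]
37 [2, -4, 0] [3.4, 1.7, -4.9]
38 [2, -5, 0] [3.4, 1.7, -4.9]
39 [2, -5, 0] [3.4, 1.7, -4.9]
40 [1, -5, 0] [3.5, 1.6, -5.0]
41 [1, -6, 0] [3.5, 1.5, -5.0]
42 [1, -6, -1] [3.5, 1.5, -5.0]
43 [1, -6, -1] [3.5, 1.4, -5.1]
44 [0, -6, -1] [3.5, 1.4, -5.1]
45 [0, -7, -1] [3.5, 1.3, -5.1]
46 [0, -7, -1] [3.5, 1.2, -5.2]
47 [-1, -7, -1] [3.6, 1.1, -5.2]
48 [-1, -7, -2] [3.6, 1.0, -5.3]
49 [-1, -7, -2] [3.6, 1.0, -5.3]
50 [-2, -7, -2] [3.6, 0.9, -5.3]
51 [-2, -7, -2] [3.6, 0.8, -5.4]
52 [-2, -7, -2] [3.6, 0.7, -5.4]
53 [-3, -7, -2] [3.5, 0.6, -5.4]
54 [-3, -7, -2] [3.5, 0.5, -5.5]
55 [-3, -7, -2] [3.5, 0.4, -5.5]
56 [-4, -7, -2] [3.5, 0.3, -5.5]
```

```bash
python3 -m pendant '[[[-6,0,2.5],[3.9,0.6,-5.3]],[[-6,0,2.5],[3.9,0.6,-5.3]],[[-6,0,2.5],[3.9,0.6,-5.3]],[[-6,0,2.5],[3.9,0.6,-5.3]],[[-6,0,2.5],[3.9,0.6,-5.3]],[[-6,0,2.5],[3.7,1,-5.2]],[[-6,0,2.5],[3.7,1,-5.2]],[[-6,0,2.5],[3.7,1,-5.2]],[[-6,0,2.5],[3.7,1,-5.2]],[[-6,0,2.5],[3.7,1,-5.2]]]'
python3 -c "
from h import *
print(sensors.state()['qpos'].round(2))"
python3 -m pendant '[[[0,4.5,2],[3.6,1.4,-5.2]],[[0,4.5,2],[3.6,1.4,-5.2]],[[0,4.5,2],[3.6,1.4,-5.2]],[[0,4.5,2],[3.6,1.4,-5.2]],[[0,4.5,2],[3.5,1.5,-5.1]],[[0,4,2],[3.5,1.6,-5]],[[0,4,2],[3.4,1.7,-5]],[[0,4,2],[3.4,1.7,-5]],[[0,4,2],[3.4,1.7,-5]],[[0,4,2],[3.4,1.8,-4.9]]]'
python3 -c "
from h import *
print(sensors.state()['qpos'].round(2))"
```

```text
t: 4.9
eef_pos: [0.4188, -0.1724, 0.1763]
tcp_rot: [0.087, 0.542, 0.812, 0.197]
force: [0.3, 0.6, 0.2]
opening: 0.0855
[-0.71  0.25  2.11  0.63  0.76 -1.56]
t: 5.73
eef_pos: [0.4193, -0.1301, 0.1964]
tcp_rot: [-0.103, 0.854, 0.416, 0.295]
force: [0.1, -0.1, 0.2]
opening: 0.0853
[-0.75  0.24  2.13  0.83  0.94 -0.65]
```

```bash
python3 -m pendant '[[[1.5,0,2],[3.4,1.8,-4.9]],[[1.5,0,2],[3.4,1.8,-4.9]],[[1.5,0,2],[3.3,1.9,-4.9]],[[1.5,0,2],[3.3,1.9,-4.8]],[[1.5,0,2],[3.3,1.9,-4.8]],[[1.5,0,2],[3.3,1.9,-4.8]],[[1.5,0,2],[3.3,1.9,-4.8]],[[1.5,0,2],[3.3,1.9,-4.8]],[[1.5,0,2],[3.3,1.9,-4.8]],[[1.5,0,2],[3.3,1.9,-4.8]]]'
python3 -m pendant '[[[2,-3,1],[3.3,1.9,-4.8]],[[2,-3,1],[3.3,1.9,-4.8]],[[2,-3,1],[3.4,1.9,-4.8]],[[2,-3,1],[3.4,1.8,-4.8]],[[2,-4,1],[3.4,1.8,-4.8]],[[2,-4,0],[3.4,1.8,-4.9]],[[2,-4,0],[3.4,1.7,-4.9]],[[2,-5,0],[3.4,1.7,-4.9]],[[2,-5,0],[3.4,1.7,-4.9]],[[2,-5,0],[3.5,1.6,-5]]]'
python3 -c "
from h import *
print(sensors.state()['qpos'].round(2))"
```

```text
t: 6.57
eef_pos: [0.4343, -0.1307, 0.2164]
tcp_rot: [-0.272, 0.918, -0.083, 0.278]
force: [-0.3, -0.2, 0.3]
opening: 0.0851
t: 7.4
eef_pos: [0.4539, -0.1703, 0.2213]
tcp_rot: [-0.373, 0.717, -0.559, 0.189]
force: [0.4, 0.7, 0.5]
opening: 0.0853
[-0.83  0.24  2.17  1.22  0.88  1.16]
```

```bash
sed -i 's/^N=56/N=16/; s/q\[4\]+=.45/q[4]+=.0/' path.py; python3 path.py
```

```text
4.922248907627355e-25 [-0.71  0.33  2.24  1.83  0.43  2.41]
7 [ 0.476 -0.193  0.201] [-0.78  0.28  2.2   1.49  0.68  1.7 ]
14 [ 0.476 -0.213  0.171] [-0.73  0.32  2.23  1.75  0.49  2.25]
6.543812507316149 6.192890026570192
1 [5, -3, -2] [3.3, 1.2, -5.1]
2 [4, -3, -2] [3.4, 1.2, -5.1]
3 [4, -3, -3] [3.5, 1.1, -5.1]
4 [3, -3, -3] [3.5, 1.1, -5.1]
5 [3, -3, -3] [3.6, 1.0, -5.1]
6 [2, -3, -3] [3.6, 1.0, -5.1]
7 [2, -3, -3] [3.7, 0.9, -5.2]
8 [1, -3, -4] [3.7, 0.9, -5.2]
9 [1, -3, -4] [3.7, 0.8, -5.2]
10 [0, -3, -4] [3.7, 0.8, -5.2]
11 [0, -3, -4] [3.7, 0.7, -5.2]
12 [-1, -3, -5] [3.7, 0.7, -5.3]
13 [-1, -3, -5] [3.7, 0.6, -5.3]
14 [-2, -3, -5] [3.7, 0.6, -5.3]
15 [-2, -2, -5] [3.7, 0.5, -5.4]
16 [-2, -2, -5] [3.7, 0.5, -5.4]
```

```bash
python3 -m pendant '[[[4,-3,-2],[3.3,1.2,-5.1]],[[4,-3,-2],[3.4,1.2,-5.1]],[[4,-3,-3],[3.5,1.1,-5.1]],[[3,-3,-3],[3.5,1.1,-5.1]],[[3,-3,-3],[3.6,1,-5.1]],[[2,-3,-3],[3.6,1,-5.1]],[[2,-3,-3],[3.7,0.9,-5.2]],[[1,-3,-4],[3.7,0.9,-5.2]]]'
python3 -m pendant '[[[1,-3,-4],[3.7,0.8,-5.2]],[[0,-3,-4],[3.7,0.8,-5.2]],[[0,-3,-4],[3.7,0.7,-5.2]],[[-1,-3,-5],[3.7,0.7,-5.3]],[[-1,-3,-5],[3.7,0.6,-5.3]],[[-2,-3,-5],[3.7,0.6,-5.3]],[[-2,-2,-5],[3.7,0.5,-5.4]],[[-2,-2,-5],[3.7,0.5,-5.4]],[[0,0,0],[0,0,0]]]'
python3 - <<'E'
from g import *
print(sensors.state()["qpos"].round(2))
pl=[.46753,-.21713,-.10632]
go(P(pl,[.008,0,.10]),pl[2],45); go(P(pl,[.008,0,.036]),pl[2],45)
w=Cam("wrist"); cv2.imwrite("pics/w3.png",w.im)
E
```

```text
t: 8.07
eef_pos: [0.4763, -0.1944, 0.1979]
tcp_rot: [0.405, -0.379, 0.824, -0.112]
force: [0.6, -0.5, 0.9]
opening: 0.0854
t: 8.82
eef_pos: [0.4682, -0.2156, 0.16]
tcp_rot: [0.384, 0.049, 0.922, -0.021]
force: [0.7, 0.1, 0.5]
opening: 0.0852
[-0.71  0.32  2.25  1.85  0.44  2.38]
tcp target [ 0.47126614 -0.21752873  0.10424264] d mm [  3.   -1.9 -55.8] rot deg [0.04 0.28 0.04] rows>= 2.0
tcp target [ 0.47126614 -0.21752873  0.04024264] d mm [   3.    -1.9 -119.8] rot deg [0.04 0.28 0.04] rows>= 3.0
```

View pics/w3.png

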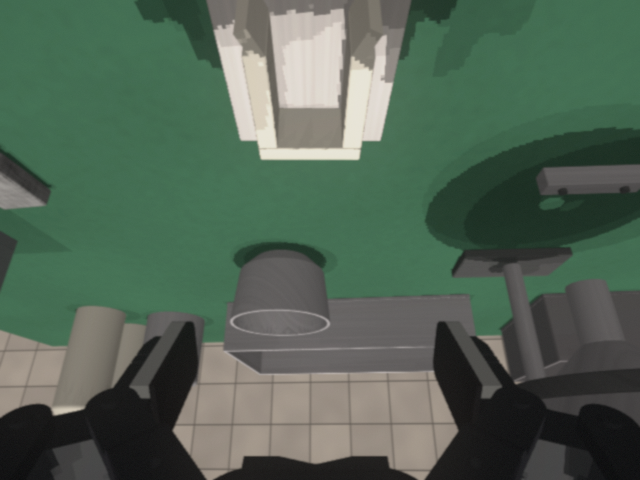

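```bash
python3 -m pendant '[[[3,-2,-20],[0,0.3,0]],[[0,0,-20],[0,0,0]],[[0,0,-20],[0,0,0]],[[0,0,-20],[0,0,0]],[[0,0,-15],[0,0,0]],[[0,0,-10],[0,0,0]],[[0,0,0],[0,0,0]],[[0,0,0],[0,0,0]]]'
python3 - <<'E'
from g import *
print(sensors.state()["qpos"].round(2))
pl=[.46753,-.21713,-.10632]
go(P(pl,[.008,0,.036]),pl[2],45)
w=Cam("wrist"); cv2.imwrite("pics/w4.png",w.im)
w=Cam("scene"); w.crop("pics/s4.png",140,150,400,345,3)
E
```

```text
t: 9.53
eef_pos: [0.4719, -0.2173, 0.0561]
tcp_rot: [0.383, 0.045, 0.923, -0.021]
force: [-0.5, 0.5, 0.5]
opening: 0.0858
[-0.71  0.61  2.25  2.31  0.58  1.85]
tcp target [ 0.47126614 -0.21752873  0.04024264] d mm [ -0.6  -0.3 -15.9] rot deg [ 0.23  0.06 -0.4 ] rows>= 1.0
```

View pics/w4.png

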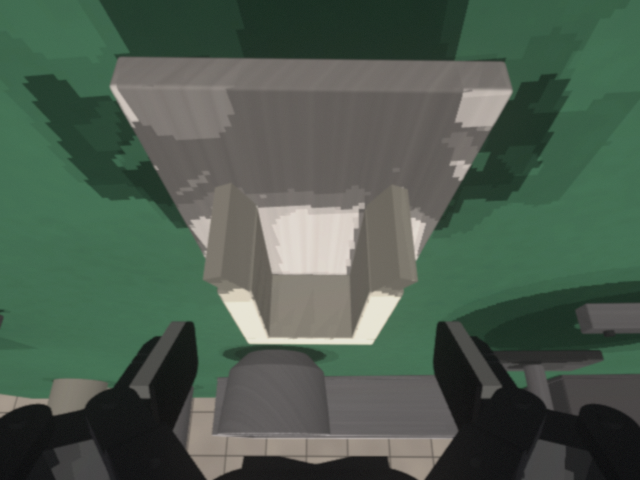

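View pics/s4.png

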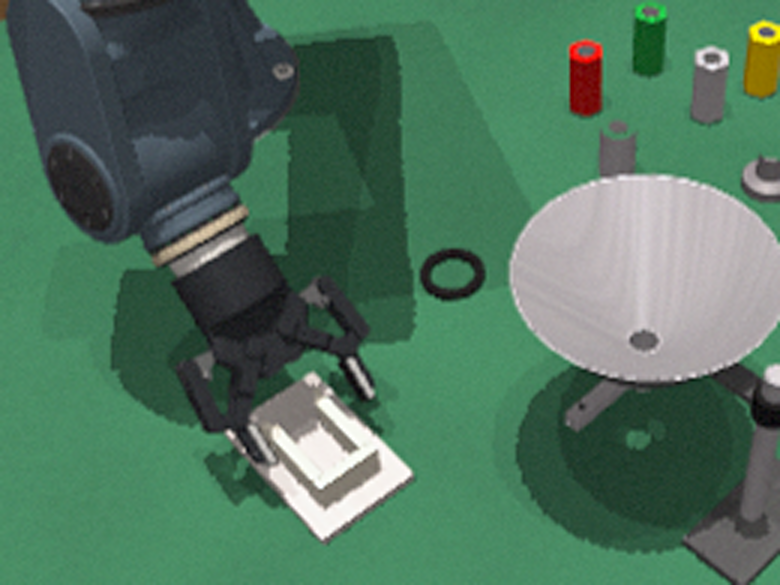

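```bash
python3 -m pendant '[[[-0.5,0,-7],[0.1,0,-0.2]],[[-0.5,0,-7],[0.1,0,-0.2]],[[0,0,0],[0,0,0]]]' && python3 -m pendant '[[[0,0,0],[0,0,0]],[[0,0,0],[0,0,0]],[[0,0,0],[0,0,0]],[[0,0,0],[0,0,0]],[[0,0,0],[0,0,0]],[[0,0,0],[0,0,0]]]' 1 60
python3 - <<'E'
from g import *
w=Cam("wrist"); cv2.imwrite("pics/w5.png",w.im)
E
```

```text
t: 9.88
eef_pos: [0.4708, -0.2167, 0.0416]
tcp_rot: [0.383, 0.05, 0.922, -0.02]
force: [-0.4, 0.2, -0.6]
opening: 0.0857
t: 10.38
eef_pos: [0.4713, -0.2171, 0.043]
tcp_rot: [0.383, 0.05, 0.922, -0.02]
force: [-2.4, -1.1, 5.4]
opening: 0.0552
```

View pics/w5.png

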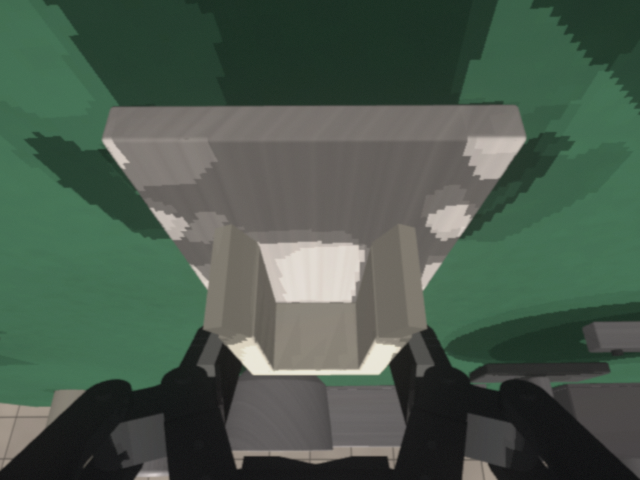

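Run:
```python
from g import *
pl=np.array([.46753,-.21713,-.10632]); s=sensors.state(); off=s["eef_pos"]-np.r_[pl[:2],0]
off=R.from_euler('z',LOC[2]-pl[2]).apply(off); prev=s["eef_pos"]
for L in ([-.010,-.12,0],[-.01,-.006,0],[-.01,.002,0],[.002,.001,0]):
    t=P(LOC,L)+off; print(L,((t-prev)*1000).round(1)); prev=t
print(np.degrees(LOC[2]-pl[2]), "unit x,y",np.cos(LOC[2]),np.sin(LOC[2]))
```

```text
[-0.01, -0.12, 0] [44.8 79.2  0. ]
[-0.01, -0.006, 0] [  6.1 113.8   0. ]
[-0.01, 0.002, 0] [0.4 8.  0. ]
[0.002, 0.001, 0] [11.9 -1.6  0. ]
3.042405892144671 unit x,y 0.9985841500313911 -0.0531948804499469
```

```bash
python3 -m pendant '[[[2.8,5,0.5],[0,0,0.38]],[[6,10.6,0],[0,0,0.38]],[[6,10.6,0],[0,0,0.38]],[[6,10.6,0],[0,0,0.38]],[[6,10.6,0],[0,0,0.38]],[[6,10.6,0],[0,0,0.38]],[[6,10.6,0],[0,0,0.38]],[[6,10.6,0],[0,0,0.38]],[[0,0,0],[0,0,0]]]'
python3 -m pendant '[[[0.5,9,0],[0,0,0]],[[0.8,15,0],[0,0,0]],[[0.8,15,0],[0,0,0]],[[0.8,15,0],[0,0,0]],[[0.8,15,0],[0,0,0]],[[0.8,15,0],[0,0,0]],[[0.6,12,0],[0,0,0]],[[0.4,7,0],[0,0,0]],[[0.2,4,0],[0,0,0]],[[0,0,0],[0,0,0]]]'
cat > look.py <<'E'
from g import *
import sys
n=sys.argv[1]
s=sensors.state(); print("q",s["qpos"].round(2),"F",s["force"].round(1),s["eef_pos"].round(4),s["opening"])
b=Cam("side"); b.crop(f"pics/b{n}.png",270,230,430,350,5)
w=Cam("wrist"); cv2.imwrite(f"pics/w{n}.png",w.im)
E
python3 look.py 6
```

```text
t: 11.18
eef_pos: [0.5166, -0.136, 0.043]
tcp_rot: [0.383, 0.024, 0.923, -0.009]
force: [1.4, 2.2, -1.9]
opening: 0.0548
t: 12.02
eef_pos: [0.5216, -0.03, 0.043]
tcp_rot: [0.383, 0.025, 0.923, -0.009]
force: [-1.0, 3.4, 0.2]
opening: 0.0547
q [-0.19  0.64  2.28  2.95  0.57  1.63] F [-1.   3.4  0.2] [ 0.5216 -0.03    0.043 ] 0.05469135911821221
```

View pics/b6.png

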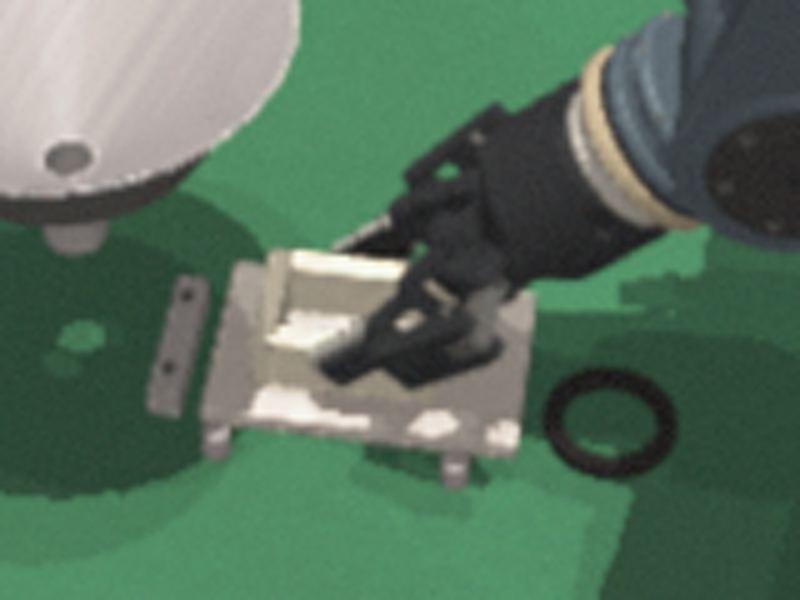

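View pics/w6.png

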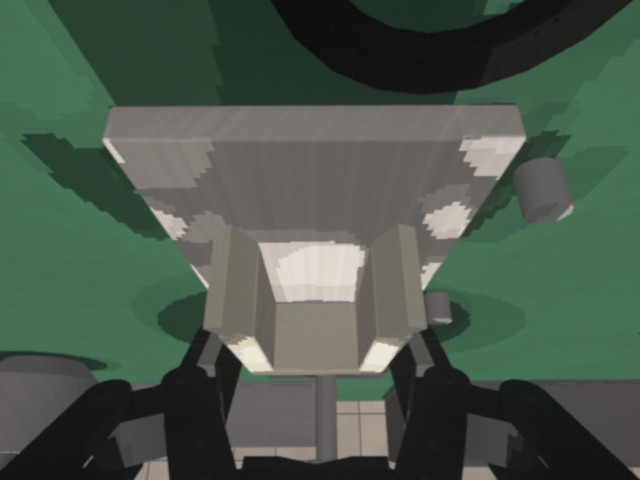

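```bash
python3 -m pendant '[[[0.1,2,0],[0,0,0]],[[0.1,2,0],[0,0,0]],[[0.1,2,0],[0,0,0]],[[0,0,0],[0,0,0]]]'; python3 -m pendant '[[[0.1,1,0],[0,0,0]],[[0,0,0],[0,0,0]]]';  python3 -m pendant '[[[0.1,1,0],[0,0,0]],[[0,0,0],[0,0,0]]]'
```

```text
t: 12.45
eef_pos: [0.522, -0.0247, 0.043]
tcp_rot: [0.383, 0.026, 0.923, -0.01]
force: [-0.7, -2.9, -1.5]
opening: 0.0547
t: 12.62
eef_pos: [0.522, -0.0236, 0.043]
tcp_rot: [0.383, 0.025, 0.923, -0.01]
force: [-1.3, -2.4, -0.7]
opening: 0.0546
t: 12.78
eef_pos: [0.5222, -0.0226, 0.043]
tcp_rot: [0.383, 0.025, 0.923, -0.01]
force: [0.1, -2.1, -0.8]
opening: 0.0548
```

```bash
python3 -m pendant '[[[0.1,1,0],[0,0,0]],[[0.1,1,0],[0,0,0]],[[0.1,1,0],[0,0,0]],[[0,0,0],[0,0,0]]]'; python3 -m pendant '[[[0.1,1,0],[0,0,0]],[[0,0,0],[0,0,0]]]';  python3 -m pendant '[[[0.1,1,0],[0,0,0]],[[0,0,0],[0,0,0]]]'; python3 -m pendant '[[[0.1,1,0],[0,0,0]],[[0,0,0],[0,0,0]]]'
```

```text
t: 13.12
eef_pos: [0.5223, -0.0208, 0.043]
tcp_rot: [0.383, 0.027, 0.923, -0.01]
force: [-3.7, -17.3, 1.5]
opening: 0.0549
t: 13.28
eef_pos: [0.5222, -0.0206, 0.043]
tcp_rot: [0.383, 0.028, 0.923, -0.011]
force: [-6.8, -27.3, 3.4]
opening: 0.0546
t: 13.45
eef_pos: [0.5222, -0.0204, 0.043]
tcp_rot: [0.383, 0.029, 0.923, -0.011]
force: [-8.6, -36.8, 4.7]
opening: 0.0545
t: 13.62
eef_pos: [0.5222, -0.0202, 0.0431]
tcp_rot: [0.383, 0.03, 0.923, -0.012]
force: [-11.8, -47.0, 5.4]
opening: 0.0544
```

```bash
python3 -m pendant '[[[0,-3,0],[0,0,0]],[[0,0,0],[0,0,0]]]'; python3 -m pendant '[[[2,-0.1,0],[0,0,0]],[[2,-0.1,0],[0,0,0]],[[2,-0.1,0],[0,0,0]],[[1,0,0],[0,0,0]],[[0,0,0],[0,0,0]]]';python3 -m pendant '[[[1,0,0],[0,0,0]],[[0,0,0],[0,0,0]]]';python3 -m pendant '[[[1,0,0],[0,0,0]],[[0,0,0],[0,0,0]]]'
```

```text
t: 13.78
eef_pos: [0.5224, -0.0209, 0.043]
tcp_rot: [0.383, 0.027, 0.923, -0.01]
force: [-5.2, -15.2, 3.8]
opening: 0.0547
t: 14.2
eef_pos: [0.527, -0.021, 0.0429]
tcp_rot: [0.382, 0.027, 0.924, -0.01]
force: [-29.9, -19.5, 25.9]
opening: 0.0547
t: 14.37
eef_pos: [0.5279, -0.0211, 0.0429]
tcp_rot: [0.382, 0.027, 0.924, -0.01]
force: [-30.4, -18.2, 27.9]
opening: 0.055
t: 14.53
eef_pos: [0.5289, -0.0211, 0.0429]
tcp_rot: [0.382, 0.028, 0.924, -0.01]
force: [-32.1, -20.3, 28.1]
opening: 0.055
```

```bash
python3 look.py 7
```

```text
q [-0.16  0.65  2.26  3.    0.55  1.62] F [-32.1 -20.3  28.1] [ 0.5289 -0.0211  0.0429] 0.05504385092056811
```

View pics/b7.png

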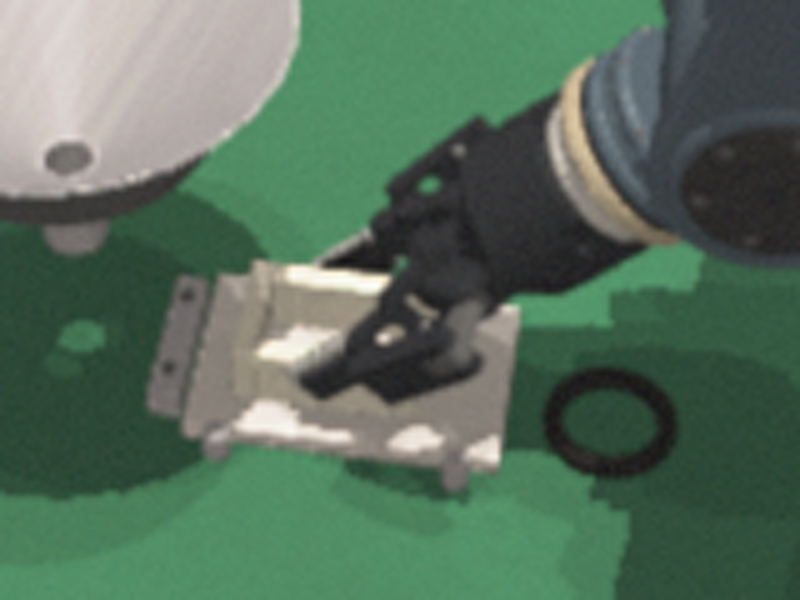

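View pics/w7.png

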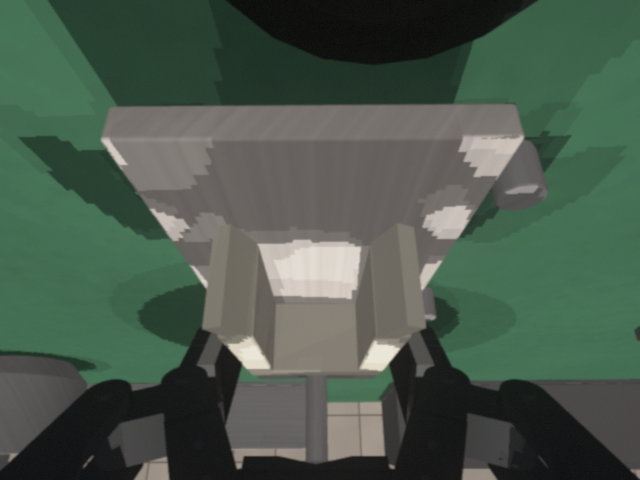

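```bash
python3 -m pendant '[[[0,-1,1.5],[0,0,0]],[[0,0,0],[0,0,0]]]';python3 -m pendant '[[[1,0,0],[0,0,0]],[[0,0,0],[0,0,0]]]';python3 -m pendant '[[[1,0,0],[0,0,0]],[[0,0,0],[0,0,0]]]';python3 -m pendant '[[[1,0,0],[0,0,0]],[[0,0,0],[0,0,0]]]'
```

```text
t: 14.8
eef_pos: [0.5301, -0.0214, 0.0437]
tcp_rot: [0.382, 0.026, 0.924, -0.01]
force: [-5.3, -9.7, -3.2]
opening: 0.0547
t: 14.97
eef_pos: [0.5311, -0.0214, 0.0434]
tcp_rot: [0.381, 0.027, 0.924, -0.01]
force: [-5.4, -10.6, -2.2]
opening: 0.0544
t: 15.13
eef_pos: [0.5318, -0.0214, 0.0433]
tcp_rot: [0.381, 0.027, 0.924, -0.01]
force: [-8.0, -10.0, -1.3]
opening: 0.0547
t: 15.3
eef_pos: [0.5318, -0.0214, 0.0432]
tcp_rot: [0.38, 0.027, 0.924, -0.01]
force: [-19.2, -11.2, 7.3]
opening: 0.0544
```

```bash
python3 -m pendant '[[[-1,-0.6,0],[0,0,0]],[[0,0,0],[0,0,0]]]';python3 -m pendant '[[[0,0,0],[0,0,0]],[[0,0,0],[0,0,0]],[[0,0,0],[0,0,0]],[[0,0,0],[0,0,0]]]' 0; python3 look.py 8
```

```text
t: 15.47
eef_pos: [0.5317, -0.0216, 0.0433]
tcp_rot: [0.381, 0.026, 0.924, -0.01]
force: [-8.6, -4.4, -1.0]
opening: 0.0546
t: 15.8
eef_pos: [0.534, -0.0213, 0.0447]
tcp_rot: [0.384, 0.025, 0.923, -0.01]
force: [0.7, -0.2, -0.7]
opening: 0.0853
q [-0.16  0.64  2.25  2.99  0.54  1.63] F [ 0.7 -0.2 -0.7] [ 0.534  -0.0213  0.0447] 0.08526575477407992
```

View pics/b8.png

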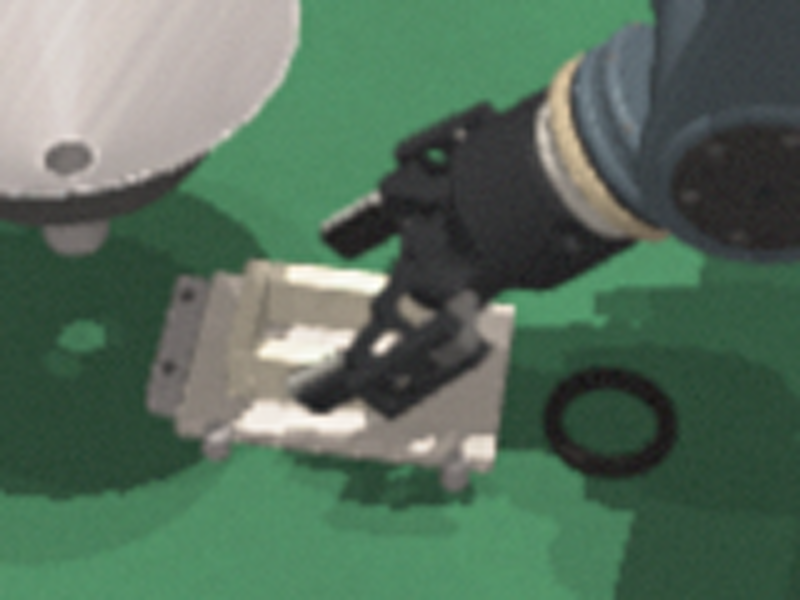

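View pics/w8.png

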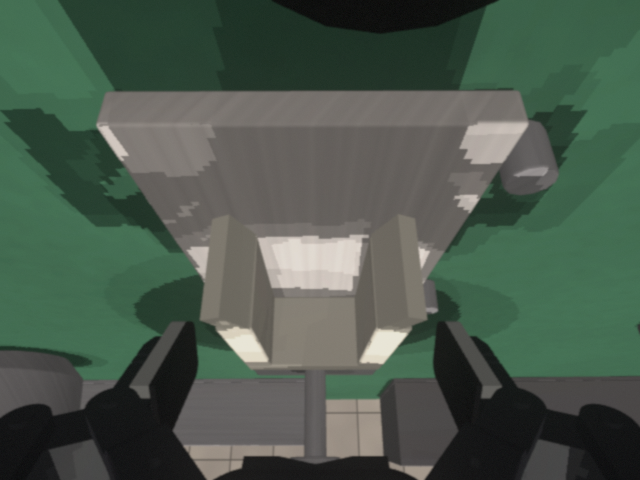

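```bash
python3 -m pendant '[[[-12,0.6,12],[0,0,0]],[[-20,1,20],[0,0,0]],[[-20,1,20],[0,0,0]],[[-20,1,20],[0,0,0]],[[-10,25,20],[0,0,0]],[[0,30,20],[0,0,0]],[[0,30,10],[0,0,0]],[[0,30,0],[0,0,0]]]'; python3 look.py 9
python3 - <<'E'
from g import *
a=Cam("scene"); b=Cam("side")
import pickle; pickle.dump((a,b),open("c1.pkl","wb"))
b.crop("pics/b9z.png",295,270,375,330,10)
E
```

```text
t: 16.57
eef_pos: [0.4538, 0.0735, 0.162]
tcp_rot: [0.387, 0.026, 0.922, -0.012]
force: [1.3, -0.6, 0.5]
opening: 0.0855
q [0.13 0.24 2.4  3.59 0.31 1.27] F [ 1.3 -0.6  0.5] [0.4538 0.0735 0.162 ] 0.08546745067616768
```

View pics/b9z.png

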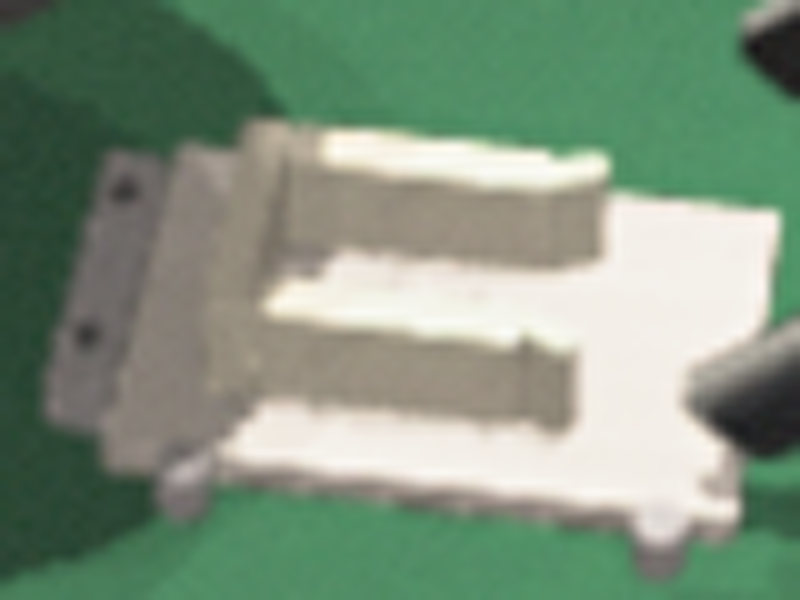

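Run:
```python
from g import *
import pickle
a,b=pickle.load(open("c1.pkl","rb"))
def pts(fr):
    return [b.proj(P(fr,L))[0] for L in ([-.07,-.045,.01],[.07,-.045,.01],[.07,.045,.01],[-.07,.045,.01],[-.033,-.028,.04],[.05,-.028,.04],[.05,.028,.04])]
for d in ([0,0,0],[-.003,0,0],[0,-.003,0]):
    fr=[*P(LOC,d)[:2],LOC[2]]
    print(d,[((q-[295,270]+.45)*10).round(0).astype(int).tolist() for q in pts(fr)])
im=cv2.resize(b.im[270:330,295:375],None,fx=10,fy=10,interpolation=cv2.INTER_CUBIC)
for L in ([[-.07,-.045,.01],[.07,-.045,.01],[.07,.045,.01],[-.07,.045,.01]],[[-.02,.028,.04],[.05,.028,.04],[.05,-.028,.04],[-.02,-.028,.04]]):
    q=((b.proj(P(LOC,L))-[295,270]+.45)*10).round().astype(int); cv2.polylines(im,[q],True,(0,0,255),1)
cv2.imwrite("pics/ov9.png",im)
```

```text
[0, 0, 0] [[779, 213], [176, 143], [98, 440], [733, 520], [611, 160], [245, 117], [198, 303]]
[-0.003, 0, 0] [[792, 215], [189, 144], [112, 442], [747, 522], [624, 161], [258, 118], [211, 305]]
[0, -0.003, 0] [[780, 204], [179, 133], [101, 430], [735, 509], [613, 150], [247, 107], [201, 293]]
```

View pics/ov9.png

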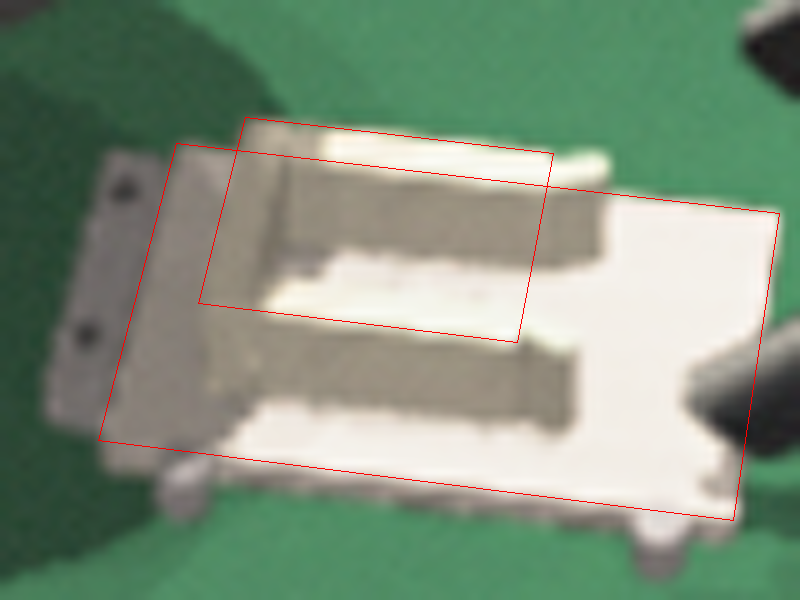

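Run:
```python
from g import *
from kin import ik,TR
H=np.array([.4483,.3338,0]); yaw=.131
d,w=go(H+[0,0,.15],yaw,45); go(H+[0,0,.0595],yaw,45)
T=TR(yaw,45); print(ik(H+[0,0,.15]-.006*T.as_matrix()[:,2],T))
a=Cam("scene"); print("nipple",a.ray(397,211,0),"yellow",a.ray(300+478/5,140+104/5,.07))
```

```text
tcp target [0.44409371 0.3332458  0.15424264] d mm [ -9.2 260.3  -5.7] rot deg [ 0.16  0.34 10.59] rows>= 7.0
tcp target [0.44409371 0.3332458  0.06374264] d mm [ -9.2 260.3 -96.2] rot deg [ 0.16  0.34 10.59] rows>= 7.0
(np.float64(1.2641435763078054e-25), array([0.733187  , 0.41049151, 2.11771871, 4.54067585, 0.41863788,
       0.63999141]))
nipple [0.56174987 0.28819308 0.        ] yellow [0.467799   0.40100112 0.07      ]
```

```bash
python3 -m pendant '[[[-1,26,0],[0,0,1.1]],[[-1,26,0],[0,0,1.1]],[[-1,26,0],[0,0,1.1]],[[-1,26,0],[0,0,1.1]],[[-1,26,0],[0,0,1.1]],[[-1,26,0],[0,0,1.1]],[[-1,26,0],[0,0,1.1]],[[-1,26,0],[0,0,1.1]],[[0,26,-3],[0,0,1]],[[0,26,-3],[0,0.3,0.8]]]' 0.4
python3 -m pendant '[[[0,0,0],[0,0,0]],[[0,0,0],[0,0,0]]]'
python3 look.py 10
python3 - <<'E'
from g import *
H=np.array([.4483,.3338,0]); go(H+[0,0,.0595],.131,45)
w=Cam("wrist"); print(w.proj(H+[0,0,.07]),w.proj(H))
E
```

```text
t: 17.65
eef_pos: [0.4459, 0.3324, 0.1534]
tcp_rot: [0.382, -0.06, 0.922, 0.023]
force: [1.6, 0.3, 0.4]
opening: 0.0513
t: 17.82
eef_pos: [0.4458, 0.3321, 0.1533]
tcp_rot: [0.382, -0.06, 0.922, 0.023]
force: [-0.1, -0.2, -0.1]
opening: 0.0511
q [0.73 0.41 2.12 4.54 0.42 0.64] F [-0.1 -0.2 -0.1] [0.4458 0.3321 0.1533] 0.051113543104623
tcp target [0.44409371 0.3332458  0.06374264] d mm [ -1.5   2.3 -89.7] rot deg [0.18 0.02 0.21] rows>= 3.0
[[319.41625424 164.90867405]] [[319.02232895  50.5032409 ]]
```

View pics/w10.png

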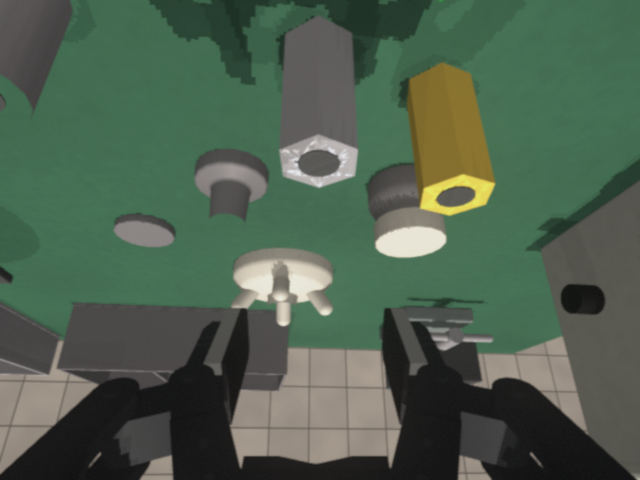

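```bash
python3 -m pendant '[[[-1,1,-12],[0.1,0,0.2]],[[-0.5,0.5,-16],[0,0,0]],[[0,0,-16],[0,0,0]],[[0,0,-16],[0,0,0]],[[0,0,-15],[0,0,0]],[[0,0,-10],[0,0,0]],[[0,0,-4],[0,0,0]],[[0,0,0],[0,0,0]]]'
python3 look.py 11
python3 - <<'E'
from g import *
H=np.array([.4483,.3338,0]); go(H+[0,0,.0595],.131,45)
E
```

```text
t: 18.63
eef_pos: [0.4438, 0.3329, 0.0641]
tcp_rot: [0.382, -0.061, 0.922, 0.024]
force: [-0.1, 0.2, -0.3]
opening: 0.0512
q [0.73 0.62 2.13 4.12 0.5  1.11] F [-0.1  0.2 -0.3] [0.4438 0.3329 0.0641] 0.051248238935398184
tcp target [0.44409371 0.3332458  0.06374264] d mm [-0.  -0.3 -1.6] rot deg [ 0.    0.05 -0.02] rows>= 1.0
```

View pics/w11.png

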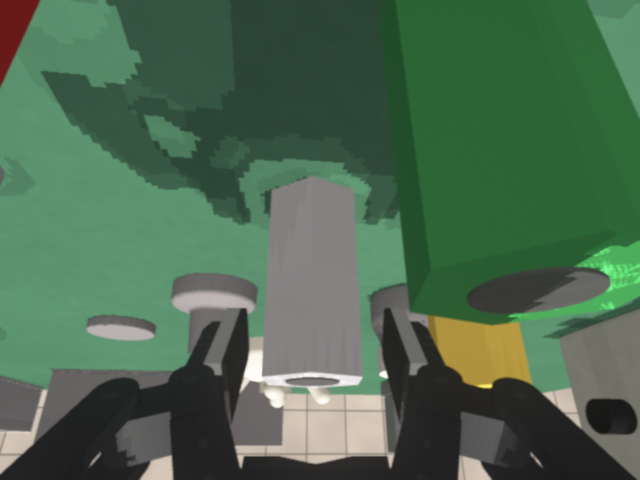

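```bash
python3 -m pendant '[[[0,0,0],[0,0,0]],[[0,0,0],[0,0,0]],[[0,0,0],[0,0,0]],[[0,0,0],[0,0,0]],[[0,0,0],[0,0,0]]]' 1 60
python3 look.py 12; python3 -c "
from g import *
b=Cam('side');b.crop('pics/b12b.png',300,320,500,480,4)"
```

```text
t: 19.15
eef_pos: [0.4442, 0.334, 0.0657]
tcp_rot: [0.383, -0.061, 0.921, 0.025]
force: [-1.6, -2.5, 6.9]
opening: 0.0312
q [0.73 0.62 2.13 4.12 0.5  1.11] F [-1.6 -2.5  6.9] [0.4442 0.334  0.0657] 0.031224713645813414
```

View pics/w12.png

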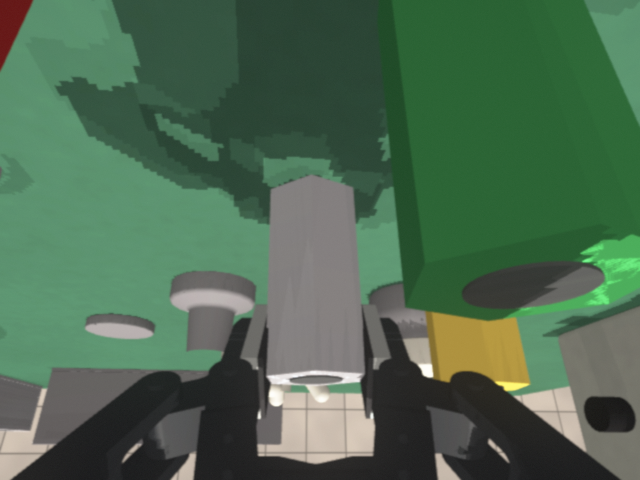

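View pics/b12b.png

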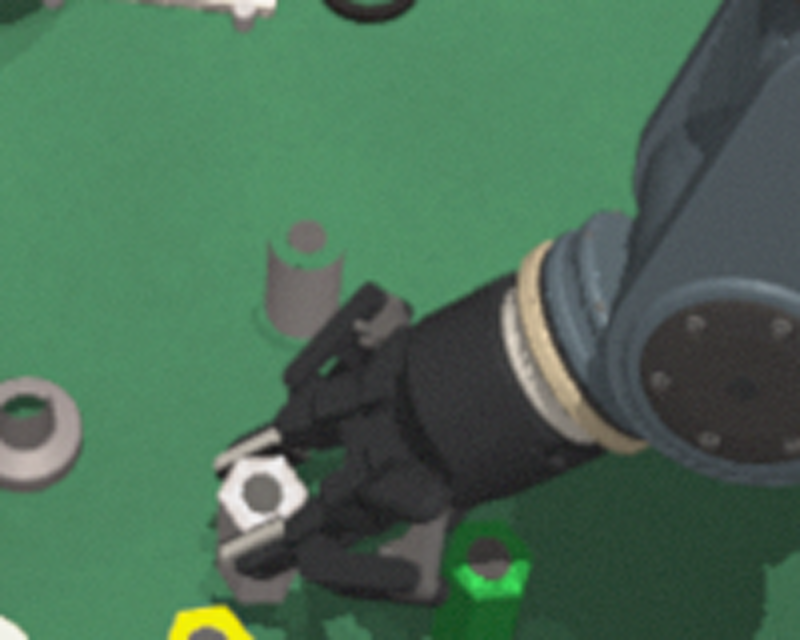

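```bash
python3 -m pendant '[[[0,0,10],[0,0,0]],[[0,0,18],[0,0,0]],[[0,0,18],[0,0,0]],[[0,0,18],[0,0,0]],[[0,0,12],[0,0,0]],[[0,0,0],[0,0,0]]]'
cat > hx.py <<'E'
from g import *
def hx(L):
    q=P([LOC[0],LOC[1],LOC[2]],L)  # hex underside target
    o=R.from_euler('z',LOC[2]).apply([-.0041,0,.0657])
    t=q+o; s=sensors.state()
    from kin import TR
    w=np.degrees((TR(LOC[2],45)*rot(s["tcp_rot"]).inv()).as_rotvec())
    print(L,"tcp",t.round(4),"d",((t-s["eef_pos"])*1000).round(1),"w",w.round(2))
E
python3 look.py 13
python3 - <<'E'
from hx import *
hx([-.055,-.002,.10]);hx([-.055,-.002,.012])
from kin import *
T=TR(LOC[2],45)
print(ik(P(LOC,[-.059,-.002,.166]),T),ik(P(LOC,[-.059,-.002,.078]),T))
E
```

```text
t: 19.8
eef_pos: [0.4442, 0.3345, 0.1431]
tcp_rot: [0.383, -0.061, 0.921, 0.026]
force: [-0.2, 0.4, -2.7]
opening: 0.0311
q [0.73 0.44 2.12 4.47 0.43 0.72] F [-0.2  0.4 -2.7] [0.4442 0.3345 0.1431] 0.031074941576258727
[-0.055, -0.002, 0.1] tcp [ 0.4696 -0.0177  0.1657] d [  26.  -351.6   25. ] w [ -0.02   0.03 -10.62]
[-0.055, -0.002, 0.012] tcp [ 0.4696 -0.0177  0.0777] d [  26.  -351.6  -63. ] w [ -0.02   0.03 -10.62]
(np.float64(2.722879755374674e-30), array([-0.18421725,  0.22676422,  2.38162505,  2.78014354,  0.26425393,
        1.8278193 ])) (np.float64(6.902631872459072e-20), array([-0.18421725,  0.51073652,  2.40451897,  2.96727567,  0.5616191 ,
        1.6258662 ]))
```

View pics/w13.png

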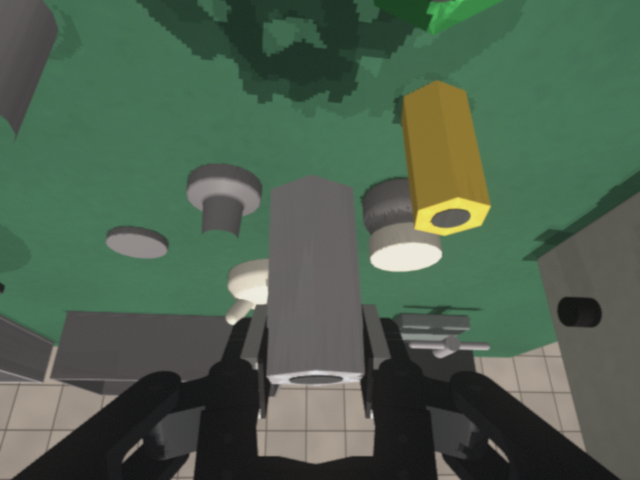

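```bash
python3 -m pendant '[[[2,-18,5],[0,0,-0.8]],[[2,-28,5],[0,0,-0.8]],[[2,-28,4],[0,0,-0.8]],[[2,-28,0],[0,0,-0.8]],[[2,-28,0],[0,0,-0.8]],[[2,-28,0],[0,0,-0.8]],[[2,-28,0],[0,0,-0.8]],[[2,-28,0],[0,0,-0.8]],[[2,-28,0],[0,0,-0.8]],[[2,-28,0],[0,0,-0.8]]]'
python3 -m pendant '[[[2,-28,0],[0,0,-0.8]],[[2,-25,0],[0,0,-0.8]],[[1,-17,0],[0,0,-0.6]],[[1,-10,0],[0,0,-0.4]],[[0,0,0],[0,0,0]],[[0,0,0],[0,0,0]]]'
python3 look.py 14
python3 - <<'E'
from hx import *
hx([-.055,-.002,.012])
E
```

```text
t: 20.73
eef_pos: [0.4628, 0.0628, 0.1534]
tcp_rot: [0.381, 0.004, 0.924, -0.001]
force: [1.0, -0.1, -2.8]
opening: 0.0312
t: 21.23
eef_pos: [0.4692, -0.0162, 0.1538]
tcp_rot: [0.382, 0.025, 0.924, -0.01]
force: [0.5, 0.6, -3.7]
opening: 0.0309
q [-0.18  0.26  2.39  2.84  0.3   1.77] F [ 0.5  0.6 -3.7] [ 0.4692 -0.0162  0.1538] 0.030938972990321858
[-0.055, -0.002, 0.012] tcp [ 0.4696 -0.0177  0.0777] d [  0.2  -2.3 -76.5] w [-0.01 -0.07 -0.06]
```

View pics/w14.png

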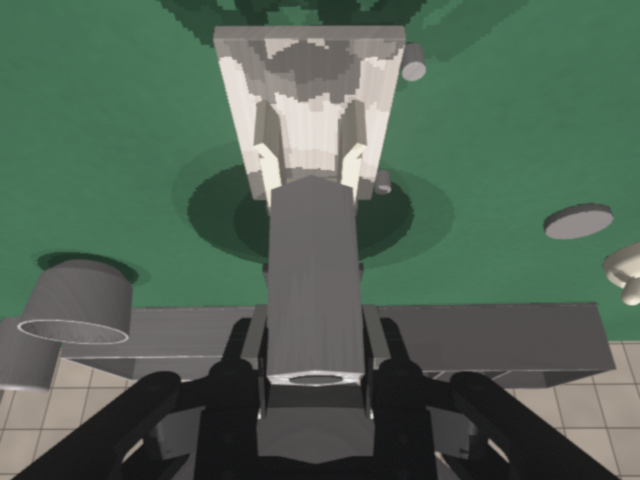

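```bash
python3 -m pendant '[[[0,-1,-10],[0,0,0]],[[0,-0.5,-15],[0,0,0]],[[0,0,-15],[0,0,0]],[[0,0,-15],[0,0,0]],[[0,0,-10],[0,0,0]],[[0,0,-7],[0,0,0]],[[0,0,0],[0,0,0]],[[0,0,0],[0,0,0]]]'
python3 look.py 15
python3 - <<'E'
from hx import *
hx([-.055,-.002,.012])
E
```

```text
t: 22.0
eef_pos: [0.4698, -0.0171, 0.0827]
tcp_rot: [0.382, 0.024, 0.924, -0.01]
force: [0.2, -0.1, -3.2]
opening: 0.0311
q [-0.18  0.5   2.4   2.96  0.55  1.63] F [ 0.2 -0.1 -3.2] [ 0.4698 -0.0171  0.0827] 0.031118468257491937
[-0.055, -0.002, 0.012] tcp [ 0.4696 -0.0177  0.0777] d [-0.5 -0.3 -5.7] w [ 0.02  0.08 -0.04]
```

View pics/w15.png

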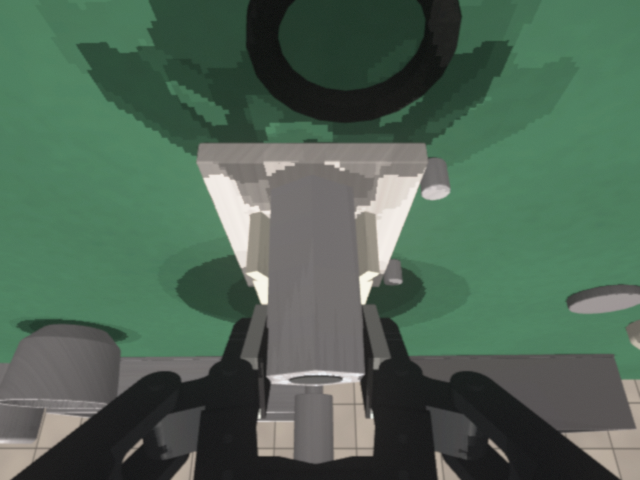

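View pics/b15.png

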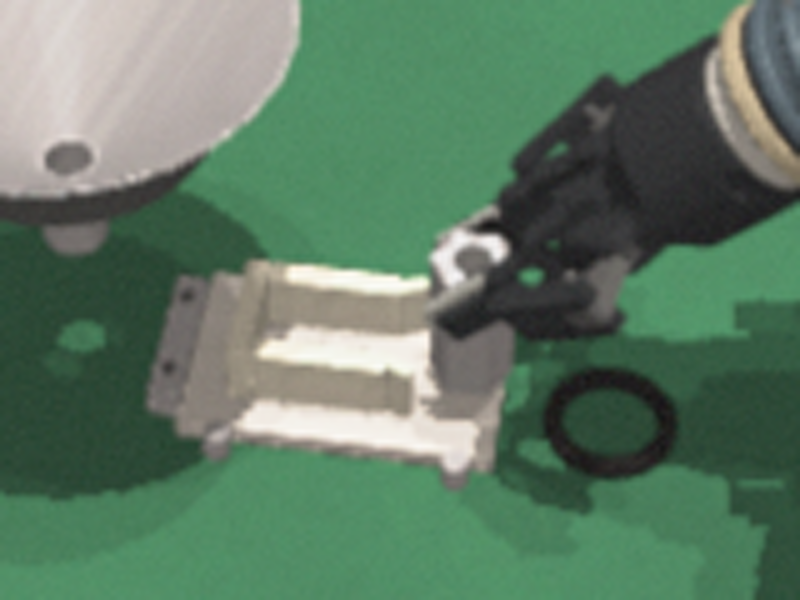

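```bash
python3 -m pendant '[[[0,0,-3],[0,0,0]],[[0,0,-2],[0,0,0]],[[5,-0.3,0],[0,0,0]],[[5,-0.3,0],[0,0,0]],[[5,-0.3,0],[0,0,0]],[[5,-0.2,0],[0,0,0]],[[0,0,0],[0,0,0]]]'
python3 -m pendant '[[[4,-0.2,0],[0,0,0]],[[4,-0.2,0],[0,0,0]],[[4,-0.2,0],[0,0,0]],[[4,-0.2,0],[0,0,0]],[[0,0,0],[0,0,0]]]'
python3 look.py 16
python3 - <<'E'
from hx import *
hx([.0215,-.002,.012])
E
```

```text
t: 22.68
eef_pos: [0.4912, -0.0188, 0.0782]
tcp_rot: [0.384, 0.024, 0.923, -0.01]
force: [0.5, -0.1, -3.1]
opening: 0.0312
t: 23.1
eef_pos: [0.5068, -0.0196, 0.0781]
tcp_rot: [0.383, 0.024, 0.923, -0.01]
force: [0.3, -0.4, -3.1]
opening: 0.0312
q [-0.17  0.53  2.32  2.97  0.5   1.64] F [ 0.3 -0.4 -3.1] [ 0.5068 -0.0196  0.0781] 0.031206535091130774
[0.0215, -0.002, 0.012] tcp [ 0.546  -0.0217  0.0777] d [40.2 -2.3 -0.1] w [ 0.01  0.02 -0.02]
```

View pics/w16.png

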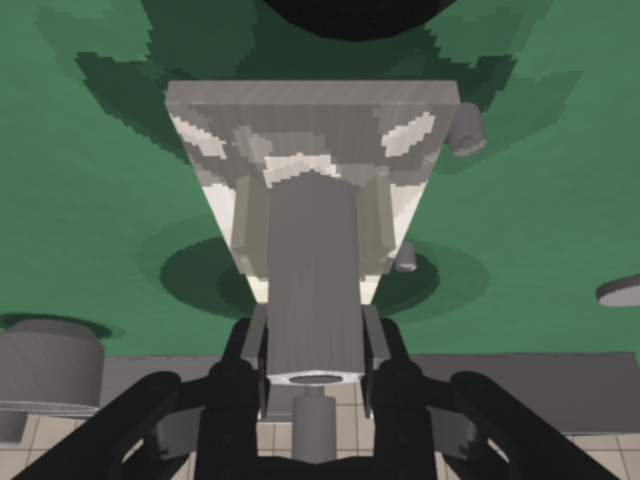

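View pics/b16.png

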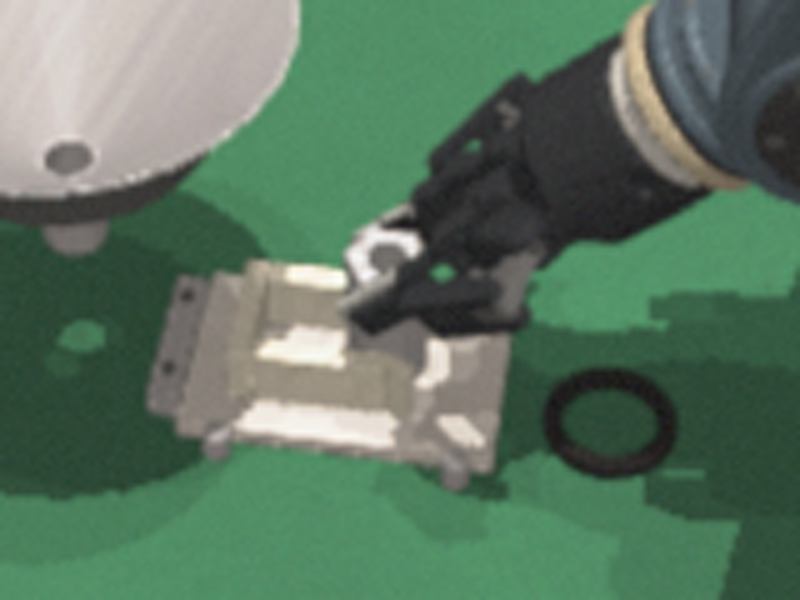

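```bash
python3 -m pendant '[[[4,-0.2,0],[0,0,0]],[[4,-0.2,0],[0,0,0]],[[4,-0.2,0],[0,0,0]],[[0,0,0],[0,0,0]]]'
python3 -m pendant '[[[4,-0.2,0],[0,0,0]],[[4,-0.2,0],[0,0,0]],[[4,-0.2,0],[0,0,0]],[[4,-0.2,0],[0,0,0]],[[0,0,0],[0,0,0]]]'
python3 -m pendant '[[[3,-0.2,0],[0,0,0]],[[2,-0.1,0],[0,0,0]],[[0,0,0],[0,0,0]]]'
```

```text
t: 23.53
eef_pos: [0.5188, -0.0202, 0.0781]
tcp_rot: [0.383, 0.024, 0.923, -0.01]
force: [0.5, -0.1, -3.0]
opening: 0.0312
t: 23.95
eef_pos: [0.5348, -0.0209, 0.0781]
tcp_rot: [0.383, 0.024, 0.923, -0.01]
force: [1.0, 0.1, -2.4]
opening: 0.0311
t: 24.2
eef_pos: [0.5392, -0.0212, 0.0779]
tcp_rot: [0.383, 0.024, 0.923, -0.01]
force: [-0.7, -0.3, -3.0]
opening: 0.0312
```

```bash
python3 -m pendant '[[[1,0,-0.7],[0,0,0]],[[1,0,-0.7],[0,0,0]],[[0,0,0],[0,0,0]]]'
python3 -m pendant '[[[1.5,-0.1,0],[0,0,0]],[[0,0,0],[0,0,0]]]'
python3 -m pendant '[[[1.5,-0.1,0],[0,0,0]],[[0,0,0],[0,0,0]]]'
python3 look.py 17
```

```text
t: 24.45
eef_pos: [0.5409, -0.0212, 0.0763]
tcp_rot: [0.383, 0.024, 0.923, -0.01]
force: [0.2, 1.2, -3.5]
opening: 0.0317
t: 24.62
eef_pos: [0.5425, -0.0213, 0.0765]
tcp_rot: [0.383, 0.024, 0.923, -0.01]
force: [0.9, 0.0, -2.7]
opening: 0.0309
t: 24.78
eef_pos: [0.5441, -0.0214, 0.0765]
tcp_rot: [0.383, 0.024, 0.923, -0.01]
force: [-0.1, -0.4, -2.8]
opening: 0.031
q [-0.16  0.56  2.23  2.97  0.44  1.65] F [-0.1 -0.4 -2.8] [ 0.5441 -0.0214  0.0765] 0.030961424177008673
```

View pics/b17.png

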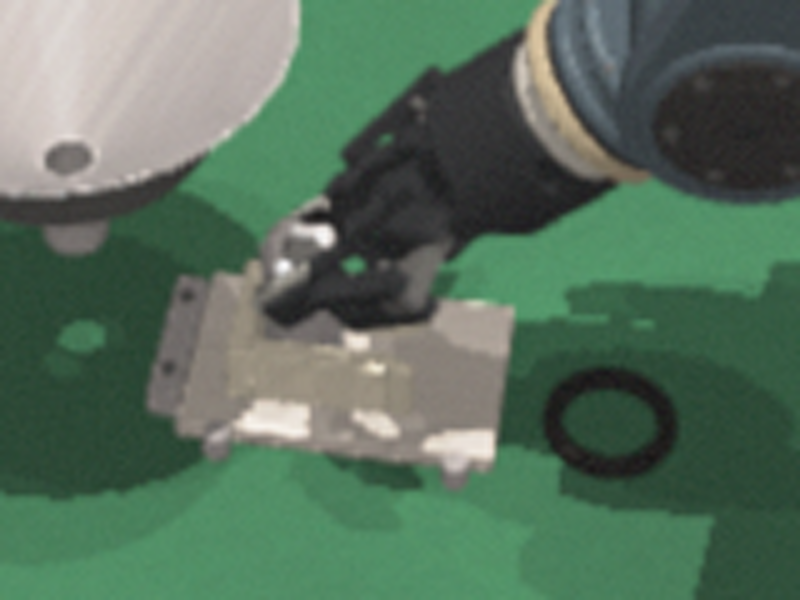

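```bash
python3 -m pendant '[[[1,-0.1,-0.8],[0,0,0]],[[0,0,0],[0,0,0]]]'
python3 -m pendant '[[[1,-0.1,0],[0,0,0]],[[0,0,0],[0,0,0]]]'
python3 -m pendant '[[[1,-0.1,0],[0,0,0]],[[0,0,0],[0,0,0]]]'
```

```text
t: 25.05
eef_pos: [0.5451, -0.0215, 0.0758]
tcp_rot: [0.383, 0.024, 0.923, -0.01]
force: [-0.3, -0.3, -1.1]
opening: 0.0307
t: 25.22
eef_pos: [0.546, -0.0216, 0.0758]
tcp_rot: [0.383, 0.024, 0.923, -0.01]
force: [-1.8, 0.6, 0.7]
opening: 0.0309
t: 25.38
eef_pos: [0.5465, -0.0216, 0.0757]
tcp_rot: [0.383, 0.024, 0.924, -0.01]
force: [-8.6, -0.2, 8.3]
opening: 0.031
```

```bash
python3 -m pendant '[[[-0.7,0,0.3],[0,0,0]],[[0,0,0],[0,0,0]]]'; python3 -m pendant '[[[0,0,0],[0,0,0]],[[0,0,0],[0,0,0]],[[0,0,0],[0,0,0]],[[0,0,0],[0,0,0]]]' 0.4; python3 look.py 18
```

```text
t: 25.55
eef_pos: [0.546, -0.0216, 0.0758]
tcp_rot: [0.383, 0.024, 0.924, -0.01]
force: [-0.2, 0.7, -1.9]
opening: 0.031
t: 25.88
eef_pos: [0.5463, -0.0217, 0.076]
tcp_rot: [0.383, 0.024, 0.923, -0.01]
force: [0.7, -0.3, 0.5]
opening: 0.0517
q [-0.16  0.56  2.22  2.97  0.44  1.66] F [ 0.7 -0.3  0.5] [ 0.5463 -0.0217  0.076 ] 0.05173890384321815
```

View pics/w18.png

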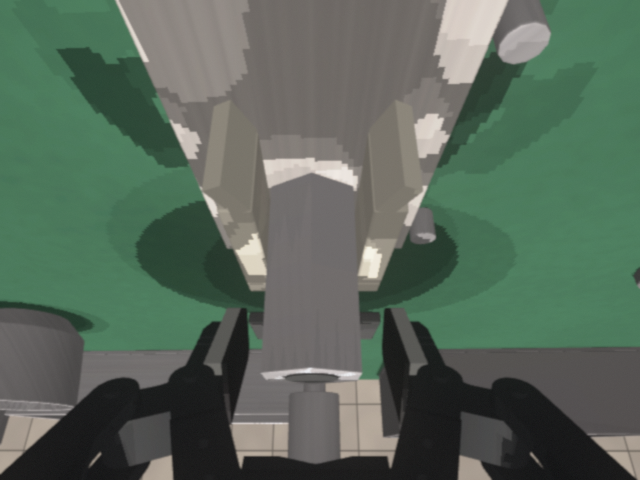

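View pics/b18.png

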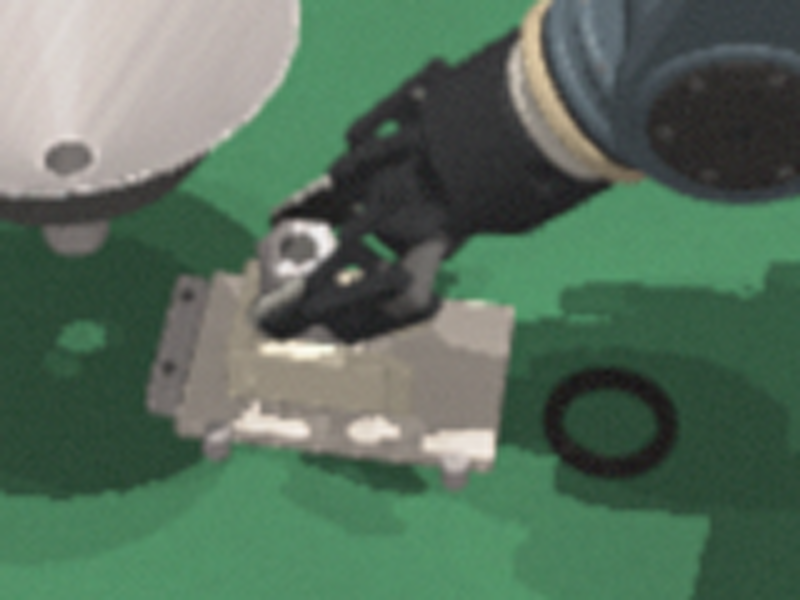

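```bash
python3 -m pendant '[[[-6,0.3,6],[0,0,0]],[[-12,0.6,12],[0,0,0]],[[-20,1,20],[0,0,0]],[[-20,1,20],[0,0,0]],[[-20,1,20],[0,0,0]],[[-10,20,15],[0,0,0]],[[0,30,10],[0,0,0]],[[0,30,0],[0,0,0]],[[0,30,0],[0,0,0]],[[0,0,0],[0,0,0]]]'
python3 - <<'E'
from g import *
import pickle
a=Cam("scene"); b=Cam("side"); w=Cam("wrist"); cv2.imwrite("pics/w19.png",w.im)
pickle.dump((a,b),open("c2.pkl","wb")); print(sensors.state()["force"],sensors.state()["qpos"].round(2))
cv2.imwrite("pics/a19.png",a.im)
im=cv2.resize(b.im[260:335,295:395],None,fx=8,fy=8,interpolation=cv2.INTER_CUBIC)
cv2.imwrite("pics/b19.png",im)
f=lambda p:((b.proj(P(LOC,p))-[295,260]+.45)*8).round().astype(int)
cv2.polylines(im,[f([[-.07,-.045,.01],[.07,-.045,.01],[.07,.045,.01],[-.07,.045,.01]])],True,(0,0,255),1)
th=np.radians(np.arange(0,360,60)); r=.0185
cv2.polylines(im,[f(np.c_[.0215+r*np.cos(th),r*np.sin(th),0*th+.08])],True,(255,0,0),1)
cv2.imwrite("pics/ov19.png",im)
E
```

```text
t: 26.82
eef_pos: [0.4598, 0.0561, 0.1764]
tcp_rot: [0.386, 0.025, 0.922, -0.011]
force: [-1.0, -0.7, 0.0]
opening: 0.0515
[-0.32336498 -0.77542482  0.22459787] [0.06 0.19 2.39 3.49 0.24 1.31]
```

View pics/ov19.png

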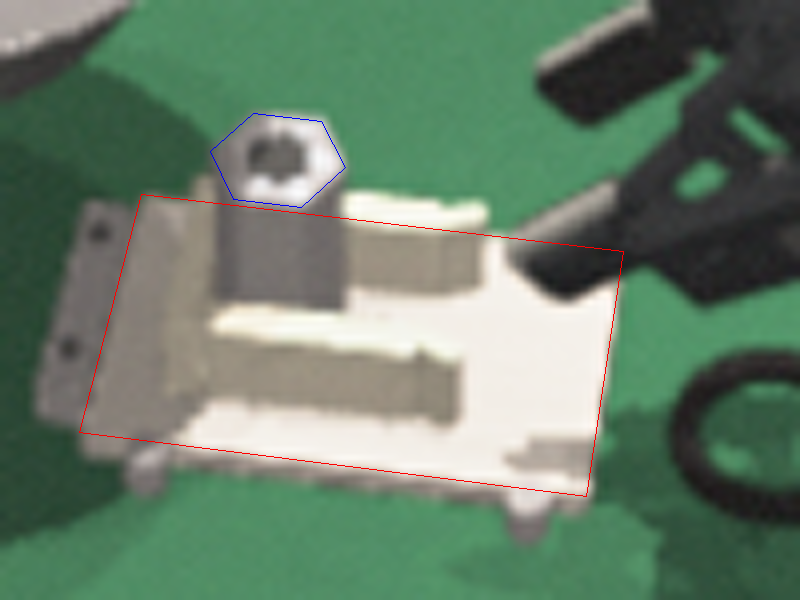

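View pics/a19.png

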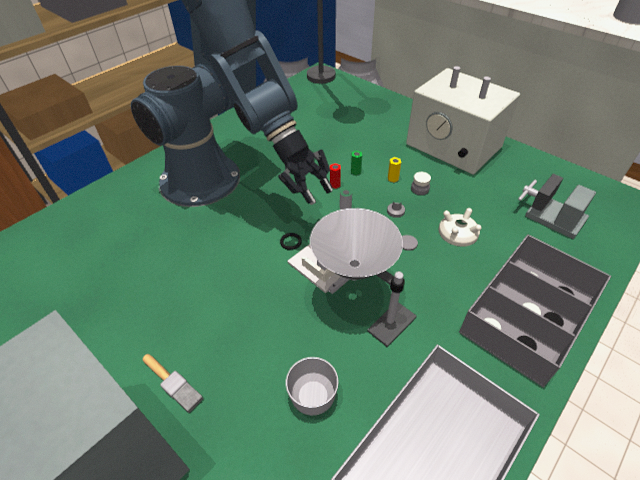

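```bash
python3 -c "
from rig import robot
print(robot.hand_in())"
```

```text
the job is handed in; nothing more can be done
None
```

I brought the jaw plate home and released it, then slid the hexagonal body between the jaws to the end bar, released it and handed in at about 27 s. The hand-in reported no verdict, so the result rests on my own checks.

**Jaw plate:** I gripped it across the jaws with the tool leaning back 45°. I pushed it against both dowels (about 47 N at most), then against the end stop (about 19 N at contact). Near the stop the x force briefly rose to about 32 N because the tool was pressing the plate down. Raising the tool 1.5 mm cleared that.

**Hexagonal body:** I gripped the grey one on its flats (pads 31 mm apart). It slid along the slot at about 12 mm up (2 mm above the plate top) with almost no force. I then lowered it onto the plate until it met the end bar at about 9 N.

**Last checks:**
- In the side camera, the outlines of the plate at home and the hexagonal body at jaw_home lie on the picture to within about 1 mm.
- The tool was clear of everything, with the force near zero.
- The other parts I could see in the scene view looked unmoved, judged by eye only.

**Disagreement:** While the plate was gripped at home, the robot's y reading was about 2.4 mm off the camera's position for the locator. For the slide I followed the robot's line. The wrist view showed the body centred between the jaws.

**Detour:** My first approach at 35° stopped at the last joint's limit, so I turned the wrist round to lean at 45°. That cost about 5 s.

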